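Load the dressing tray and light the display

ROBOT

A 6-joint arm with a two-finger parallel gripper is mounted at the origin on the work surface. World frame = base frame: x ahead of the robot, y to its left, z up, the work surface at z = 0. Lengths are in m, angles in rad, forces in N, time in s.
With the tool pointing down it reaches from about 0.35 to 0.975 m from the base axis. Payload 4.9 kg.
Tool frame: the origin (TCP) lies at the very end of the fingers, on their centre line; the grasp point (between the pads) lies 19 mm behind it; y points along the fingers, x is the direction in which the jaws open and shut, and the axes are right-handed (so a half turn about y gives the same grasp; the last joint's range is limited). The gripper opens to 85 mm and grips with 20 to 120 N. Pads are 22 mm wide; open, the fingers measure 114 mm over their backs; the gripper's body (76 mm by 85 mm) begins 54 mm behind the grasp point. The pads swing forward as they close: fully open they stand 13 mm farther back than shut.
Start: joints at [-1.263, 0.053, 1.613, -0, 1.476, -0.119], TCP at [0.259, -0.569, 0.231] pointing down, gripper open.
Joint ranges: [-3.01, 3.01], [-1.01, 2.22], [0.06, 2.58], [-1.02, 4.17], [0.09, 2.62], [-3.14, 3.14]. Speed limits (rad/s): [2.57, 2.57, 3.14, 3.14, 3.14, 3.14].

INTERFACE

Orientations are given as a unit quaternion [w, x, y, z].
In Python, from cell import * gives the robot as it stands.
- The arm moves only by the tool apply_moves, never from a script. Its arguments are lists of equal length, an entry for each row: "xyz": the shift along the tool's x, y, z in units of 25 mm (1.0 is 25 mm), a list of three; "rotation": the turn, a rotation vector about the tool's x, y, z in units of 8 degrees (1.0 is 8 degrees), a list of three; "gripper": the finger opening in mm, from 0 to 85.4. In form: {"xyz": [[dx, dy, dz], ...], "rotation": [[ax, ay, az], ...], "gripper": [gripper, ...]}. A call has 1 to 10 rows; each row is the pose to reach, as a shift and turn from the pose commanded when the call began, along the tool's axes at that moment; what a row does not reach only later rows make up. A row lasts 1/10 s, in which the tool goes at most 50 mm and 8.59 degrees, less where a joint would pass 70% of its speed; a pose out of reach is approached as far as the arm can. A call with a gripper value outside its range is refused whole. The fingers move at their own pace and stop on an object; "squeeze" is the grip in N (left out, the last holds). Time passes only in rows, so rows that repeat a pose let the fingers close. It gives the time, the measured TCP pose, the force and the opening at its end, in the units of the state.
- observe(): the state, without advancing time (a new reading comes with each control period).
- read_camera(name): name is "side" or "top"; returns (picture, depth): 420x560x3 uint8, red, green, blue; 420x560 float32, m along the optical axis (not along the pixel's ray), 0 where there is no reading.
- camera_info(name): a dict with "K" (3x3 intrinsics, pixels), "xyz" and "rotation" of the camera in the world. Camera axes: x right, y down, z forward; pixel columns grow to the right and rows downward; lengths in m; the calibration is good to about 2 mm. A picture is of the moment at which its call begins. camera_info takes no time and is no camera call.
- sign_off(): hands the job in, once; it reports no verdict.
Trained networks look in the newest picture that a camera, given by its name, has taken for a name from the list of things; names that differ only in an ending like _2 or _b are one class to them, and where a whole thing is asked for, a point or a joint stands for the part that bears it (a point fixed in the world has none). Each returns a list of dicts, best first, with "score" (0 to 1); they miss things now and then, are a little off and sometimes report something else, mostly with a low value. They report only what shows in the picture. A call takes as long as a camera call.
- silhouettes(camera, label): "region" (420x560 bool, what is visible of it) and "position" ([row, column] in pixels, amid what is visible of it).
- pinpoint(camera, label): "position" ([row, column] in pixels: a listed point, or the origin of a listed thing).
The state is a dict: "time_s": time; "joint_pos": joint angles; "qvel": joint speeds; "effort": joint torques, N m; "position": TCP position; "tcp_rot": TCP orientation; "wrist_force": force on the tool from outside, world axes, zero at the start; "ft_torque": the same for the moment, N m; "opening": finger opening in m.
Only numpy, scipy, OpenCV 4.12 (cv2) and the standard library are available. Lean on these libraries where they do the work, as an engineer would, in place of code of your own. Each camera call takes 0.05 s, during which the arm holds its last target. There are 200 camera calls.

TASK

Set up the dressing display: lay every bottle on its side in a bay of its own in the wooden cradle tray, centred on the deck and down between the stops, either way round. Then slide the loaded tray straight in under the lamp shelf, knocking neither shelf nor posts, until the whole deck is under the middle of the board and only the handle sticks out, and last press the red lamp button fully down and let it spring back. Leave the jars where they are.

Things in the scene. Friction and masses are not known exactly. Their poses are not given: they have to be found in the camera images.
- bottle1_center (a point): Square bottle, dark green with a black cap and a white label; body 44 x 44 mm, 112 mm high, then a neck (24 mm across) and cap (28 mm across), 140 mm in all, 0.3 kg. The point is its centre, half-way up (70 mm from the base); z runs from base to cap, x and y are square to the body's faces. Starts upright on the counter. One of the four may be absent (None).
- bottle2_center (a point): Square bottle, amber brown with a brass cap and a white label; body 44 x 44 mm, 112 mm high, then a neck (24 mm across) and cap (28 mm across), 140 mm in all, 0.3 kg. The point is its centre, half-way up (70 mm from the base); z runs from base to cap, x and y are square to the body's faces. Starts upright on the counter. One of the four may be absent (None).
- bottle3_center (a point): Square bottle, yellow with a green cap and a white label; body 44 x 44 mm, 112 mm high, then a neck (24 mm across) and cap (28 mm across), 140 mm in all, 0.3 kg. The point is its centre, half-way up (70 mm from the base); z runs from base to cap, x and y are square to the body's faces. Starts upright on the counter. One of the four may be absent (None).
- bottle4_center (a point): Square bottle, dark red with a white cap and a white label; body 44 x 44 mm, 112 mm high, then a neck (24 mm across) and cap (28 mm across), 140 mm in all, 0.3 kg. The point is its centre, half-way up (70 mm from the base); z runs from base to cap, x and y are square to the body's faces. Starts upright on the counter. One of the four may be absent (None).
- bottle1: The same bottle1, its origin at the centre of its base.
- bottle2: The same bottle2, its origin at the centre of its base.
- bottle3: The same bottle3, its origin at the centre of its base.
- bottle4: The same bottle4, its origin at the centre of its base.
- tray: Loose low wooden cradle tray, 0.8 kg: deck 340 mm (x) by 160 mm (y), 12 mm thick, with four bottle bays side by side, 80 mm apart along x, each lying along y. A handle 40 mm wide, 12 mm thick runs out at -y to 190 mm from the middle and carries an upright tab. +y is the end that goes under the shelf first. Origin: centre of the deck's underside.
- tray_mid (a point): Centre of the tray deck's upper face (12 mm above the counter), axes as the tray's. In each bay a bottle rests on a cork strip 26 mm wide, top 24 mm above the counter, between two pairs of wooden stops, 54 mm apart, 10 mm thick along y, at y = -34 and +34 mm, tops 38 mm above the counter. Between the pairs the bottle's sides are open to fingers down to the deck.
- tray_handle (a point): Upright dark wooden tab near the end of the tray's handle, 14 mm thick along the tray's x, 30 mm along y, rising from 12 to 78 mm above the counter; the point is inside it, at the tray's x = 0, y = -170 mm, 55 mm above the counter. Axes as the tray's.
- tray_bay1 (a point): Bay 1 of the tray, at tray x = -120 mm, y = 0: where the centre of a bottle lying in it belongs, 46 mm above the counter. Axes as the tray's; the bottle lies along y, cap to either end.
- tray_bay2 (a point): Bay 2 of the tray, at tray x = -40 mm, y = 0: where the centre of a bottle lying in it belongs, 46 mm above the counter. Axes as the tray's; the bottle lies along y, cap to either end.
- tray_bay3 (a point): Bay 3 of the tray, at tray x = 40 mm, y = 0: where the centre of a bottle lying in it belongs, 46 mm above the counter. Axes as the tray's; the bottle lies along y, cap to either end.
- tray_bay4 (a point): Bay 4 of the tray, at tray x = 120 mm, y = 0: where the centre of a bottle lying in it belongs, 46 mm above the counter. Axes as the tray's; the bottle lies along y, cap to either end.
- shelf: Fixed lamp shelf on the counter: a wooden board 460 mm (x) by 220 mm (y), underside 120 mm and top 138 mm above the counter, on four 18 mm square posts (x = +-218, y = +-95 mm from the centre). Open on its -y side, where the tray enters, and at the back. Origin on the counter under the board's centre.
- shelf_bay (a point): Point on the counter below the centre of the shelf board: where the middle of the tray deck belongs. Axes as the shelf's; the tray goes in along +y with its axes parallel to these.
- lamp_button (a joint): Red round spring button (36 mm across) standing on top of the shelf board; 0 released, 0.007 m fully down; it is pressed straight down and takes about 6 N to bottom out, and springs back by itself.
- lamp_button_top (a point): Centre of the top face of the red lamp button.
- pickles_mid (a point): Jar of pickles (64 mm across, 60 mm high) standing on the shelf board, point half-way up; leave alone.
- jam_mid (a point): Jar of jam (60 mm across, 55 mm high) standing on the shelf board, point half-way up; leave alone.
- mustard_mid (a point): Jar of mustard (62 mm across, 58 mm high) standing on the shelf board, point half-way up; leave alone.

How it is judged:
By the outcome, as a careful person would: the job done as asked, in the order asked, and still so for the second after the job is handed in, with the robot touching nothing.
Of bottle1, bottle2, bottle3, bottle4 only 3 to 4 are there at a start; the rules pass over those that are not, and their reading is None.
At some moment in a run one of bottle1, bottle2, bottle3, bottle4 may be knocked a few centimetres aside while the robot is not near it.
It also fails if it takes over 210 s, if anything falls off the work surface, if the arm or the gripper's body presses on something with over 40 N, if the wrist force passes 120 N, or if a joint passes its speed limit or range.

## Working session

There is one attempt and no reset: what is moved stays moved. The work goes in short steps, Python scripts to look and compute and a tool call to move; the robot and the scene stay as the last step left them, time stands still between calls to the robot, and variables do not carry over. Pictures are saved under pics/ and viewed, about 12 in all and at most 16, crops included, and the job is handed in when it is done.

Besides the shell and the picture viewer there is one more tool, called after ">>>" by a JSON object that holds its "op" and its "data", one argument or row to a line. apply_moves: Moves the arm, as the interface text tells. Its arguments: {"type":"object","properties":{"xyz":{"type":"array","items":{"type":"array","items":{"type":"number"}}},"rotation":{"type":"array","items":{"type":"array","items":{"type":"number"}}},"gripper":{"type":"array","items":{"type":"number"}},"squeeze":{"type":"number"}},"required":["xyz","rotation","gripper"]}

```bash
ls; mkdir -p pics; cat > h.py <<'E'
from cell import *
import numpy as np, cv2
from scipy.spatial.transform import Rotation as R
def cam(n):
    c=camera_info(n); K=np.array(c["K"]); t=np.array(c["xyz"]); r=np.array(c["rotation"])
    if r.shape==(3,3): M=r
    else: M=R.from_quat([r[1],r[2],r[3],r[0]]).as_matrix()
    return K,t,M
def world(n,d):
    K,t,M=cam(n); v,u=np.mgrid[0:d.shape[0],0:d.shape[1]]
    P=np.stack([(u-K[0,2])/K[0,0]*d,(v-K[1,2])/K[1,1]*d,d],-1)
    return P@M.T+t
def ray(n,pos,z):
    K,t,M=cam(n); q=M@np.array([(pos[1]-K[0,2])/K[0,0],(pos[0]-K[1,2])/K[1,1],1.])
    return t+q*(z-t[2])/q[2]
def proj(n,p):
    K,t,M=cam(n); q=K@(M.T@(np.asarray(p)-t)); return q[:2]/q[2]
def save(n,f):
    im,d=read_camera(n); cv2.imwrite('pics/'+f,cv2.cvtColor(im,cv2.COLOR_RGB2BGR)); return im,d
def Rt():
    q=observe()["tcp_rot"]; return R.from_quat([q[1],q[2],q[3],q[0]])
E
python3 - <<'E'
from h import *
s=observe(); print(s)
for n in("top","side"):
    print(camera_info(n))
    im,d=save(n,n+'0.png')
for n in("top","side"):
    for l,z in [("bottle1_center",.07),("bottle2_center",.07),("bottle3_center",.07),("bottle4_center",.07),("tray_mid",.012),("tray_handle",.055),("shelf_bay",0),("shelf",0),("lamp_button_top",.15)]:
        r=pinpoint(n,l)
        for x in r[:2]: print(n,l,round(x["score"],2),np.round(x["position"],1),ray(n,x["position"],z).round(3))
E
```

```text
pics
{'time_s': 0.0, 'joint_pos': array([-1.26300882e+00,  5.33253361e-02,  1.61431474e+00, -3.25456187e-06,
        1.47602745e+00, -1.18969203e-01]), 'qvel': array([-1.48880846e-04, -1.45856279e-03,  1.03729862e-04, -1.23665034e-04,
       -7.60047855e-06, -6.04864082e-04]), 'effort': array([-1.90874271e-03, -3.93681514e+01, -3.70182967e+01, -2.56267058e-04,
        6.98191798e-03,  1.62447395e-05]), 'position': array([ 0.25852232, -0.56832411,  0.23007019]), 'tcp_rot': array([ 0.59500833, -0.59407507,  0.38334486, -0.38221279]), 'wrist_force': array([-0.24293469,  0.69655317,  0.25730815]), 'ft_torque': array([ 0.04256235,  0.00182002, -0.01451616]), 'opening': 0.08558466779422015}
{'K': array([[383.6459236 ,   0.        , 279.48040595],
       [  0.        , 383.6459236 , 212.30471948],
       [  0.        ,   0.        ,   1.        ]]), 'xyz': array([ 0.42083365, -0.0147784 ,  0.96035148]), 'rotation': array([ 0.05597317, -0.70057352,  0.7095767 , -0.05064232])}
{'K': array([[497.44445176,   0.        , 284.3311847 ],
       [  0.        , 497.44445176, 214.73813312],
       [ 
[... 1042 characters left out ...]
5 -0.364  0.07 ]
side bottle3_center 0.82 [151.9 318.6] [ 0.434 -0.391  0.07 ]
side bottle3_center 0.75 [263.2 278.5] [0.558 0.079 0.07 ]
side bottle4_center 0.88 [178.3 275. ] [ 0.574 -0.26   0.07 ]
side tray_mid 0.62 [262.2 275.4] [0.569 0.027 0.012]
side tray_handle 0.74 [204.4 267.6] [ 0.594 -0.159  0.055]
side tray_handle 0.73 [333.1 285.4] [0.539 0.278 0.055]
side shelf_bay 0.6 [262.7 277.2] [0.564 0.018 0.   ]
side shelf_bay 0.52 [303.9 209.5] [0.736 0.155 0.   ]
side shelf 0.87 [353.4 280. ] [0.553 0.298 0.   ]
side shelf 0.48 [248.3 292.1] [ 0.523 -0.035  0.   ]
side lamp_button_top 0.74 [297.1 339.3] [0.418 0.246 0.15 ]
side lamp_button_top 0.36 [183.3 315.8] [ 0.455 -0.142  0.15 ]
```

View pics/top0.png

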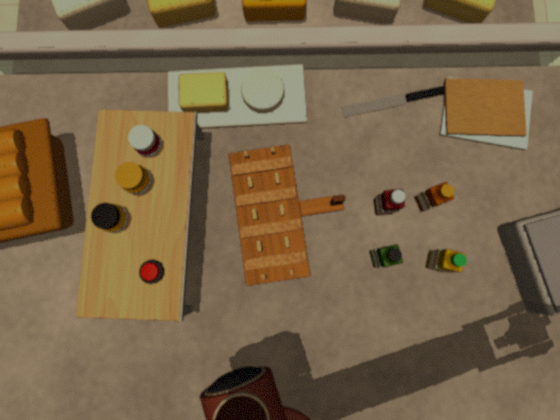

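View pics/side0.png

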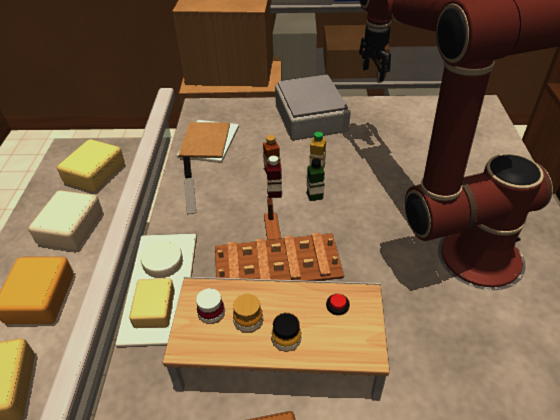

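The top picture shows all four bottles at (200,392), (193,438), (256,387) and (260,450). The tray is around (215,270) with its handle towards the bottles. The shelf is around (215,137), with the red button at (271,150). The jars are clear of the button.

```bash
cat > m.py <<'E'
from h import *
def cloud():
    P=[];C=[]
    for n in("top","side"):
        im,d=read_camera(n); W=world(n,d); ok=(d>0)
        P.append(W[ok]); C.append(im[ok])
    return P,C
def rect(p):
    (c,wh,a)=cv2.minAreaRect((p[:,:2]*1000).astype(np.float32)); return np.round(c,1),np.round(wh,1),round(a,2)
E
python3 - <<'E'
from m import *
P,C=cloud()
for k,n in enumerate(("top","side")):
    p=P[k]
    def sel(x0,x1,y0,y1,z0,z1): return p[(p[:,0]>x0)&(p[:,0]<x1)&(p[:,1]>y0)&(p[:,1]<y1)&(p[:,2]>z0)&(p[:,2]<z1)]
    s=sel(.2,.9,.1,.5,.133,.143); print(n,'shelf',rect(s),len(s),np.median(s[:,2]))
    t=sel(.35,.75,-.12,.13,.008,.018); print('tray',rect(t),len(t))
    t=sel(.35,.75,-.2,.13,.030,.042); print('stops',rect(t),len(t))
    t=sel(.5,.65,-.2,-.08,.06,.085); print('tab',rect(t),len(t),t.mean(0).round(4))
    c=sel(.35,.75,-.2,.1,-.01,.005);print('counter',np.median(c[:,2]))
    for b,(x,y) in enumerate([(.46,-.25),(.59,-.37),(.437,-.391),(.577,-.262)]):
        t=sel(x-.05,x+.05,y-.05,y+.05,.104,.118); q=sel(x-.05,x+.05,y-.05,y+.05,.132,.15)
        print('b',b+1,rect(t),len(t),'cap',rect(q),np.median(q,0).round(4),len(q))
        t=sel(x-.05,x+.05,y-.05,y+.05,.02,.118);print('   all',rect(t))
E
```

```text
top shelf (array([554.3, 299.6]), array([225. , 459.9]), 87.24) 18082 0.13866323025918315
tray (array([568.8, -10.9]), array([340.3, 222.5]), 7.87) 5871
stops (array([568. , -46.2]), array([322.8, 232. ]), 3.48) 376
tab (array([ 587.1, -148.2]), array([14.3, 30.3]), 6.86) 89 [ 0.5858 -0.1473  0.0758]
counter 0.00032522267611978517
b 1 (array([ 451. , -252.7]), array([43.8, 44.5]), 13.47) 224 cap (array([ 450.8, -252.7]), array([27.5, 25.7]), 87.12) [ 0.4508 -0.2524  0.1402] 151
   all (array([ 451.4, -252.5]), array([44.3, 45.3]), 12.42)
b 2 (array([ 589. , -373.6]), array([44., 43.]), 20.82) 221 cap (array([ 589.6, -374.2]), array([26.8, 28. ]), 71.77) [ 0.5894 -0.3736  0.14  ] 148
   all (array([ 588.7, -373.2]), array([44.6, 44.3]), 20.11)
b 3 (array([ 439.2, -389.4]), array([45.9, 44. ]), 73.38) 243 cap (array([ 438.6, -389.6]), array([27.7, 25.3]), 89.13) [ 0.4386 -0.3889  0.1397] 157
   all (array([ 438.9, -389.2]), array([46.3, 44.6]), 73.45)
b 4 (array([ 578. , -267.3]), array([44.6, 44.8]), 4.61) 213 cap (array([ 578.1, -267.2]), array([27.1, 27.2]), 87.5) [ 0.5778 -0.2665  
[... 539 characters left out ...]
9  0.1402] 67
   all (array([ 449.6, -252.3]), array([46.5, 50.8]), 12.13)
b 2 (array([ 587.8, -374.2]), array([45.1, 46. ]), 14.99) 101 cap (array([ 588. , -374.5]), array([22.4, 30.5]), 1.59) [ 0.5891 -0.3715  0.1399] 54
   all (array([ 588.1, -377.1]), array([47.1, 54.8]), 17.14)
b 3 (array([ 437.6, -386.8]), array([46.3, 45. ]), 72.39) 99 cap (array([ 436.9, -388.1]), array([25.9, 32.5]), 16.91) [ 0.4385 -0.3871  0.1398] 57
   all (array([ 437.8, -388. ]), array([49.8, 46.1]), 73.85)
b 4 (array([ 576.8, -267.9]), array([42.2, 48.1]), 4.75) 100 cap (array([ 577.9, -266.8]), array([26.1, 25.8]), 79.06) [ 0.5774 -0.2638  0.1403] 64
   all (array([ 577.6, -266.1]), array([44.5, 51.3]), 5.09)
```

```bash
cat > plan.py <<'E'
from h import *
def pose(g,th,a,side=1,grasp=True):
    """g: grasp point; th: jaw-axis yaw deg; a: tool tilt from vertical (deg), >0: points toward +bottle y; returns TCP pos,R"""
    j=np.array([np.cos(np.radians(th)),np.sin(np.radians(th)),0]); h=np.array([-j[1],j[0],0])
    d=np.sin(np.radians(a))*h-np.cos(np.radians(a))*np.array([0,0,1.])
    M=np.stack([j,d,np.cross(j,d)],1)
    return np.array(g)+(0.019*d if grasp else 0),R.from_matrix(M)
def plan(wps,start=None):
    s=observe()
    p,r=start or (s["position"],Rt())
    for g,th,a in wps:
        P,Q=pose(g,th,a)
        xyz=r.inv().apply(P-p)/0.025; rv=np.degrees((r.inv()*Q).as_rotvec())/8
        print('xyz',xyz.round(2),'rot',rv.round(2),' rows>=',max(np.linalg.norm(xyz)/2,np.linalg.norm(rv)/1.07).round(1),'tcp',P.round(3))
        p,r=P,Q
E
python3 -c "
from plan import *
plan([((.45,-.42,.36),0,0),((.45,-.42,.36),0,40)])
plan([((.45,-.42,.36),0,0),((.45,-.42,.36),0,-40)])"
```

```text
xyz [-2.25 -4.39  9.43] rot [-0.   -8.19  0.  ]  rows>= 7.7 tcp [ 0.45  -0.42   0.341]
xyz [ 0.   -0.18  0.49] rot [ 5. -0. -0.]  rows>= 4.7 tcp [ 0.45  -0.408  0.345]
xyz [-2.25 -4.39  9.43] rot [-0.   -8.19  0.  ]  rows>= 7.7 tcp [ 0.45  -0.42   0.341]
xyz [ 0.   -0.18 -0.49] rot [-5.  0.  0.]  rows>= 4.7 tcp [ 0.45  -0.432  0.345]
```

>>> {"op": "apply_moves", "data": {
  "xyz": [
    [-2.25,-4.39,9.43],
    [-2.25,-4.39,9.43],
    [-2.25,-4.39,9.43],
    [-2.25,-4.39,9.43],
    [-2.25,-4.39,9.43],
    [-2.25,-4.39,9.43],
    [-2.25,-4.39,9.43],
    [-2.25,-4.39,9.43],
    [-2.25,-4.39,9.43],
    [-2.25,-4.39,9.43]
  ],
  "rotation": [
    [0,-8.19,0],
    [0,-8.19,0],
    [0,-8.19,0],
    [0,-8.19,0],
    [0,-8.19,0],
    [0,-8.19,0],
    [0,-8.19,0],
    [0,-8.19,0],
    [0,-8.19,0],
    [0,-8.19,0]
  ],
  "gripper": [72,72,72,72,72,72,72,72,72,72]
}}

```text
time_s: 2.1
position: [0.45, -0.4201, 0.341]
tcp_rot: [0.707, -0.707, 0.001, -0.001]
wrist_force: [0.5, -1.0, 0.5]
opening: 0.0722
```

```bash
python3 -c "
from h import *
s=observe();print(s['joint_pos'],s['position'])"
```

```text
[-8.71945332e-01 -1.08261476e-02  1.49718421e+00 -1.36242350e-05
  1.65537127e+00 -8.69413537e-01] [ 0.44997559 -0.42014737  0.3409537 ]
```

>>> {"op": "apply_moves", "data": {
  "xyz": [
    [0,-0.18,0.49],
    [0,-0.18,0.49],
    [0,-0.18,0.49],
    [0,-0.18,0.49],
    [0,-0.18,0.49],
    [0,-0.18,0.49],
    [0,-0.18,0.49]
  ],
  "rotation": [
    [5,0,0],
    [5,0,0],
    [5,0,0],
    [5,0,0],
    [5,0,0],
    [5,0,0],
    [5,0,0]
  ],
  "gripper": [72,72,72,72,72,72,72]
}}

```text
time_s: 2.8
position: [0.4499, -0.4082, 0.3449]
tcp_rot: [0.906, -0.423, 0.001, -0.001]
wrist_force: [1.7, -0.2, -0.8]
opening: 0.0723
```

```bash
python3 -c "
from h import *
s=observe();print(s['joint_pos'],s['position'],Rt().as_matrix().round(3))"
```

```text
[-1.01798306  0.29767657  1.25796142  0.41869878  2.16265348 -0.88362559] [ 0.44986841 -0.40822629  0.34494176] [[ 1.     0.     0.002]
 [-0.002  0.642  0.767]
 [-0.001 -0.767  0.642]]
```

```bash
cat > kin.py <<'E'
import numpy as np
from scipy.optimize import least_squares
from scipy.spatial.transform import Rotation as R
D=[([-1.26300882,.0533,1.61431474,0,1.47602745,-.11897],[.2585,-.5683,.2301]),
([-.87194533,-.010826,1.49718421,0,1.65537127,-.8694135],[.44998,-.42015,.34095]),
([-1.01798306,.29767657,1.25796142,.41869878,2.16265348,-.88362559],[.449868,-.408226,.344942])]
LO=np.array([-3.01,-1.01,.06,-1.02,.09,-3.14]);HI=np.array([3.01,2.22,2.58,4.17,2.62,3.14])
Ry=lambda a:R.from_euler('y',a);Rz=lambda a:R.from_euler('z',a)
def fk(q,k,sg=1,full=False):
    h,L1,L2,Lt,lat=k
    A=Rz(q[0]); B=A*Ry(q[1]); C=A*Ry(q[1]+q[2])*Rz(sg*q[3]); T=C*Ry(q[4]); T6=T*Rz(q[5])
    sh=np.array([0,0,h]); lo=A.apply([0,lat,0])
    e=sh+lo+B.apply([0,0,L1]); w=e+C.apply([0,0,L2]); p=w+T.apply([0,0,Lt])
    # tool: y along flange z; tool x: flange x
    M=T6.as_matrix(); X=M[:,0];Z=M[:,2]
    Rm=np.stack([-X,Z,np.cross(-X,Z)],1)
    return (p,Rm,e,w) if full else (p,Rm)
def fit():
    best=None
    for sg in(1,-1):
        s=least_squares(lambda k:np.concatenate([fk(q,k,sg)[0]-p for q,p in D]),[.2,.4,.4,.3,.07])
        if best is None or s.cost<best[0].cost: best=(s,sg)
    return best
if __name__=='__main__':
    s,sg=fit(); print(s.x,sg,s.cost,s.fun.round(4))
    for q,p in D: print(fk(q,s.x,sg)[1].round(3))
E
python3 kin.py
```

```text
[0.15803687 0.39985395 0.61084164 0.26792291 0.07549637] 1 6.99185918152775e-05 [ 0.0039 -0.008   0.0003 -0.0034  0.0061  0.0005 -0.0033  0.0003 -0.0008]
[[ 0.414 -0.001  0.91 ]
 [-0.91   0.002  0.414]
 [-0.002 -1.     0.   ]]
[[ 1.    -0.     0.003]
 [-0.003  0.     1.   ]
 [-0.    -1.     0.   ]]
[[ 1.     0.     0.002]
 [-0.002  0.642  0.767]
 [-0.001 -0.767  0.642]]
```

```bash
sed -i 's/h,L1,L2,Lt,lat=k/h,L1,L2,Lt,lat,eo=k/; s/w=e+C.apply(\[0,0,L2\])/w=e+(A*Ry(q[1]+q[2])).apply([eo,0,L2])/; s/\[.2,.4,.4,.3,.07\]/[.2,.4,.4,.3,.07,0]/' kin.py
cat >> kin.py <<'E'
def ik(P,Rm,q0,k,sg):
    best=None
    for s4 in(q0[3],0.,.8,1.6,2.4):
      g=np.clip(np.r_[q0[:3],s4,q0[4:]],LO+.05,HI-.05)
      s=least_squares(lambda q:np.r_[(fk(q,k,sg)[0]-P)*5,(R.from_matrix(fk(q,k,sg)[1].T@Rm)).as_rotvec()],g,bounds=(LO,HI))
      if best is None or s.cost<best.cost-1e-6: best=s
    return best
E
python3 kin.py | head -1
cat > t.py <<'E'
from kin import *; from plan import pose
s,sg=fit();k=s.x
q0=[-1.018,.3,1.26,.42,2.16,-.88]
for nm,g,th in [('b3',(.439,-.389,.07),-16.6),('b2',(.589,-.374,.07),20.5),('b1',(.451,-.253,.07),13),('b4',(.578,-.267,.07),4.2),('bay1',(.446,0.0,.046),7.5),('bay4',(.684,.035,.046),7.5)]:
    for a in ([75,60,50,40] if nm[1].isdigit() else [0,-15,-30,-40]):
        P,Q=pose(g,th,a); r=ik(P,Q.as_matrix(),q0,k,sg); f=fk(r.x,k,sg,True)
        print(nm,a,'err %.4f'%r.cost,r.x.round(2),'w',f[3].round(2),'e',f[2].round(2))
E
python3 t.py
```

```text
[0.23816748 0.42647081 0.60988622 0.27951853 0.07419219 0.09591714] 1 1.0880680947009352e-10 [ 0.  0. -0. -0. -0.  0. -0. -0.  0.]
b3 75 err 0.0000 [-1.15  0.71  1.47  0.79  2.04 -0.92] w [ 0.37 -0.63  0.14] e [ 0.18 -0.22  0.56]
b3 60 err 0.0000 [-1.12  0.58  1.53  0.66  1.87 -0.92] w [ 0.37 -0.61  0.2 ] e [ 0.17 -0.18  0.6 ]
b3 50 err 0.0000 [-1.1   0.49  1.58  0.57  1.75 -0.91] w [ 0.38 -0.58  0.24] e [ 0.16 -0.15  0.61]
b3 40 err 0.0000 [-1.06  0.41  1.63  0.48  1.63 -0.88] w [ 0.39 -0.55  0.27] e [ 0.15 -0.11  0.63]
b2 75 err 0.0000 [-0.81  1.06  0.87  0.59  2.4  -1.  ] w [ 0.68 -0.61  0.14] e [ 0.31 -0.22  0.45]
b2 60 err 0.0000 [-0.8   0.93  0.98  0.44  2.19 -1.09] w [ 0.67 -0.59  0.2 ] e [ 0.29 -0.19  0.49]
b2 50 err 0.0000 [-0.79  0.83  1.07  0.36  2.04 -1.12] w [ 0.66 -0.56  0.24] e [ 0.27 -0.17  0.52]
b2 40 err 0.0000 [-0.78  0.74  1.16  0.29  1.88 -1.13] w [ 0.65 -0.53  0.27] e [ 0.26 -0.15  0.55]
b1 75 err 0.0000 [-0.88  0.68  1.51  0.54  2.16 -1.12] w [ 0.51 -0.5   0.14] e [ 0.23 -0.16  0.57]
b1 60 err 0.0000 [-0.86  0.54  1.59  0.45  1.97 -1.13] w [ 0.5  -0.47  0.2 ] e
[... 690 characters left out ...]
e [-0.05  0.08  0.66]
bay1 -15 err 0.0000 [-0.02 -0.15  2.19 -0.29  1.08 -0.01] w [0.44 0.07 0.3 ] e [-0.06  0.08  0.66]
bay1 -30 err 0.0000 [ 0.13 -0.08  2.19 -0.59  1.11  0.28] w [0.43 0.13 0.27] e [-0.04  0.07  0.66]
bay1 -40 err 0.0000 [ 0.21 -0.01  2.17 -0.77  1.18  0.46] w [0.42 0.17 0.25] e [-0.02  0.07  0.66]
bay4 0 err 0.0000 [-0.06  0.38  1.6   0.    1.17 -0.19] w [0.68 0.03 0.31] e [0.16 0.07 0.63]
bay4 -15 err 0.0000 [ 0.04  0.39  1.6  -0.29  1.14  0.03] w [0.68 0.1  0.3 ] e [0.16 0.08 0.63]
bay4 -30 err 0.0000 [ 0.13  0.43  1.6  -0.57  1.18  0.24] w [0.67 0.16 0.27] e [0.17 0.1  0.63]
bay4 -40 err 0.0000 [ 0.19  0.48  1.59 -0.75  1.24  0.37] w [0.66 0.2  0.25] e [0.18 0.11 0.62]
```

```bash
cat > look.py <<'E'
from m import *
def tray(p,c0=(.565,.02),y0=7.5):
    for _ in range(4):
        q=p[(np.abs(p[:,2]-.0125)<.004)]; L=R.from_euler('z',-y0,degrees=True).apply(q-np.r_[c0,0])
        L=L[(abs(L[:,0])<.185)&(abs(L[:,1])<.095)]; L=L[~((abs(L[:,0])<.03)&(L[:,1]<-.07))]
        c,wh,a=cv2.minAreaRect((L[:,:2]*1000).astype(np.float32))
        if wh[0]<wh[1]: a-=90; wh=wh[::-1]
        a=(a+45)%90-45
        c0=np.array(c0)+R.from_euler('z',y0,degrees=True).apply(np.r_[c,0])[:2]/1000; y0=y0+a
    return c0,y0,wh
def bottle(p,x,y,r=.06):
    w=p[(abs(p[:,0]-x)<r)&(abs(p[:,1]-y)<r)]
    t=w[(w[:,2]>.104)&(w[:,2]<.118)]; q=w[w[:,2]>.132]
    c,wh,a=cv2.minAreaRect((t[:,:2]*1000).astype(np.float32)); a=(a+45)%90-45
    return np.round(c,1),round(a,1),np.round(wh,1),(q.mean(0)*1000).round(1) if len(q) else None
B={1:(.451,-.253),2:(.589,-.374),3:(.439,-.389),4:(.578,-.267)}
E
python3 - <<'E'
from look import *; from plan import *
P,_=cloud()
for p in P: print(tray(p))
for b in B: print(b,bottle(P[0],*B[b]))
c=(.439,-.389);th=-16.7
def bk(c,th,d): 
    P,Q=pose((c[0],c[1],.07),th,65); return tuple(np.array([c[0],c[1],.07])-d*Q.as_matrix()[:,1])
plan([(bk(c,th,.12)[:2]+(.25,),th,65),(bk(c,th,.11),th,65),(c+(.07,),th,65)])
E
```

```text
(array([0.56446745, 0.02006038]), 7.840706888954742, (339.87005615234375, 159.82408142089844))
(array([0.5570731 , 0.01766999]), 7.209194413313071, (353.79779052734375, 163.69541931152344))
1 (array([ 451.3, -253.1]), 12.0, array([43.9, 43.7]), array([ 451.1, -252.5,  139.9]))
2 (array([ 588.7, -373.2]), 18.9, array([44. , 43.6]), array([ 588.9, -373.2,  139.5]))
3 (array([ 439.1, -388.7]), -15.6, array([42.9, 44.5]), array([ 451.5, -410.5,  308.9]))
4 (array([ 578.1, -266.5]), 4.0, array([43.7, 44.1]), array([ 577.7, -266.6,  140. ]))
xyz [-1.51  1.45 -4.81] rot [ 3.12  1.29 -1.66]  rows>= 3.5 tcp [ 0.413 -0.477  0.242]
xyz [ 0.    2.59 -4.69] rot [0. 0. 0.]  rows>= 2.7 tcp [ 0.415 -0.468  0.108]
xyz [-0.   4.4  0. ] rot [0. 0. 0.]  rows>= 2.2 tcp [ 0.444 -0.373  0.062]
```

>>> {"op": "apply_moves", "data": {
  "xyz": [
    [-1.51,1.45,-4.81],
    [-1.51,1.45,-4.81],
    [-1.51,1.45,-4.81],
    [-1.51,1.45,-4.81],
    [-1.51,1.45,-4.81],
    [-1.51,1.45,-4.81],
    [-1.51,1.45,-4.81]
  ],
  "rotation": [
    [3.12,1.29,-1.66],
    [3.12,1.29,-1.66],
    [3.12,1.29,-1.66],
    [3.12,1.29,-1.66],
    [3.12,1.29,-1.66],
    [3.12,1.29,-1.66],
    [3.12,1.29,-1.66]
  ],
  "gripper": [72,72,72,72,72,72,72]
}}

```text
time_s: 3.6
position: [0.4135, -0.4766, 0.2437]
tcp_rot: [0.966, -0.216, 0.031, -0.141]
wrist_force: [0.7, -0.7, 1.0]
opening: 0.0725
```

>>> {"op": "apply_moves", "data": {
  "xyz": [
    [0,0.65,-1.17],
    [0,1.3,-2.35],
    [0,1.95,-3.5],
    [0,2.59,-4.69],
    [0,2.59,-4.69]
  ],
  "rotation": [
    [0,0,0],
    [0,0,0],
    [0,0,0],
    [0,0,0],
    [0,0,0]
  ],
  "gripper": [72,72,72,72,72]
}}

```text
time_s: 4.1
position: [0.415, -0.465, 0.1042]
tcp_rot: [0.967, -0.211, 0.034, -0.14]
wrist_force: [0.5, 1.1, -0.4]
opening: 0.0719
```

```bash
python3 - <<'E'
from look import *; from plan import *
save("side","side1.png")
P,_=cloud()
for p in P:print(bottle(p,.439,-.389,.04))
th=-16.3
plan([((.439,-.389,.07),th,65)])
E
```

```text
(array([ 439. , -389.1]), -15.6, array([43.3, 44.2]), array([ 439. , -388.6,  139.5]))
(array([ 439.1, -384.6]), -19.4, array([40.8, 44. ]), array([ 438. , -387.2,  139.9]))
xyz [-0.02  4.43 -0.04] rot [ 0.01 -0.01  0.04]  rows>= 2.2 tcp [ 0.444 -0.372  0.062]
```

View pics/side1.png

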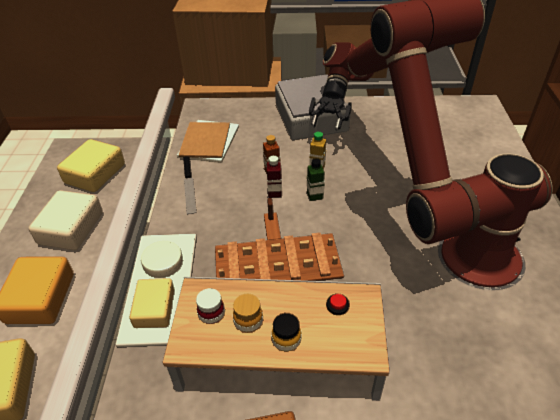

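The gripper stands behind the yellow bottle (318,150) with its jaws straddling. A grey box at (310,105) lies close behind the wrist, so I'll check its extent before advancing.

```bash
python3 - <<'E'
from look import *; from kin import *
P,_=cloud()
for p in P:
  b=p[(p[:,0]>.25)&(p[:,0]<.75)&(p[:,1]<-.5)&(p[:,1]>-.8)&(p[:,2]>.03)&(p[:,2]<.12)]
  if len(b): print(len(b),b.min(0).round(3),b.max(0).round(3),np.histogram(b[:,2],9))
s,sg=fit(); f=fk(observe()['joint_pos'],s.x,sg,True); print([x.round(3) for x in f])
E
```

```text
2476 [ 0.316 -0.683  0.03 ] [ 0.56 -0.5   0.12] (array([ 186,  170,  171,  151,  126,  404,  187, 1075,    6]), array([0.03004946, 0.03999306, 0.04993666, 0.05988026, 0.06982386,
       0.07976746, 0.08971106, 0.09965467, 0.10959827, 0.11954187]))
2330 [ 0.314 -0.8    0.03 ] [ 0.585 -0.504  0.12 ] (array([ 145,  168,  160,  146,  136,  243,  213, 1102,   17]), array([0.03004709, 0.04000352, 0.04995995, 0.05991638, 0.06987281,
       0.07982924, 0.08978568, 0.09974211, 0.10969854, 0.11965497]))
[array([ 0.416, -0.469,  0.11 ]), array([[ 0.958,  0.26 ,  0.12 ],
       [-0.287,  0.867,  0.407],
       [ 0.002, -0.425,  0.905]]), array([ 0.163, -0.228,  0.568]), array([ 0.343, -0.711,  0.229])]
```

```bash
sed -i 's/0.019\*d/0.013*d/' plan.py; cat >> plan.py <<'E'
A=58
def bk(c,th,d):
    P,Q=pose((c[0],c[1],.07),th,A); return tuple(np.array([c[0],c[1],.07])-d*Q.as_matrix()[:,1])
TC=np.array([.5645,.0201]);TY=7.8
def bay(i,z=.046,dy=0):
    o=R.from_euler('z',TY,degrees=True).apply([(-.12,-.04,.04,.12)[i-1],dy,0]); return (TC[0]+o[0],TC[1]+o[1],z)
def chain(c,th,i,first=None):
    plan([(first or bk(c,th,.11),th,A),(tuple(c)+(.071,),th,A),(tuple(c)+(.29,),th,A),(bay(i,.16),TY,A-90),(bay(i,.0475),TY,A-90),(bay(i,.19),TY,A-90)])
E
python3 - <<'E'
from plan import *
chain((.439,-.389),-16.3,1)
E
```

```text
xyz [ 0.   -0.15  0.43] rot [-0.86 -0.01  0.05]  rows>= 0.8 tcp [ 0.416 -0.468  0.121]
xyz [-0.    4.38  0.03] rot [0. 0. 0.]  rows>= 2.2 tcp [ 0.442 -0.378  0.064]
xyz [ 0.   -4.64  7.43] rot [0. 0. 0.]  rows>= 4.4 tcp [ 0.442 -0.378  0.283]
xyz [-4.04 15.11  3.11] rot [-11.07  -3.26   0.75]  rows>= 10.8 tcp [ 0.447 -0.003  0.149]
xyz [-0.    3.82  2.38] rot [0. 0. 0.]  rows>= 2.2 tcp [ 0.447 -0.003  0.036]
xyz [ 0.   -4.83 -3.02] rot [0. 0. 0.]  rows>= 2.8 tcp [ 0.447 -0.003  0.179]
```

>>> {"op": "apply_moves", "data": {
  "xyz": [
    [0,-0.15,0.43],
    [0,-0.15,0.43],
    [0,-0.15,0.43]
  ],
  "rotation": [
    [-0.86,0,0.05],
    [-0.86,0,0.05],
    [-0.86,0,0.05]
  ],
  "gripper": [72,72,72]
}}

```text
time_s: 4.65
position: [0.4156, -0.4676, 0.121]
tcp_rot: [0.952, -0.272, 0.04, -0.136]
wrist_force: [-0.0, -0.7, -1.1]
opening: 0.0719
```

>>> {"op": "apply_moves", "data": {
  "xyz": [
    [0,0.9,0],
    [0,1.8,0.01],
    [0,2.7,0.02],
    [0,3.6,0.03],
    [0,4.38,0.03],
    [0,4.38,0.03],
    [0,4.38,0.03]
  ],
  "rotation": [
    [0,0,0],
    [0,0,0],
    [0,0,0],
    [0,0,0],
    [0,0,0],
    [0,0,0],
    [0,0,0]
  ],
  "gripper": [72,72,72,72,72,72,72]
}}

```text
time_s: 5.35
position: [0.441, -0.3768, 0.0611]
tcp_rot: [0.952, -0.27, 0.042, -0.136]
wrist_force: [-0.5, 0.2, 0.7]
opening: 0.0719
```

>>> {"op": "apply_moves", "data": {
  "xyz": [
    [0,0,0],
    [0,0,0],
    [0,0,0],
    [0,0,0],
    [0,0,0],
    [0,0,0],
    [0,0,0],
    [0,0,0]
  ],
  "rotation": [
    [0,0,0],
    [0,0,0],
    [0,0,0],
    [0,0,0],
    [0,0,0],
    [0,0,0],
    [0,0,0],
    [0,0,0]
  ],
  "gripper": [40,40,40,40,40,40,40,40],
  "squeeze": 60
}}

```text
time_s: 6.15
position: [0.4414, -0.3776, 0.0621]
tcp_rot: [0.952, -0.271, 0.041, -0.137]
wrist_force: [-0.2, -4.9, 6.1]
opening: 0.0438
```

>>> {"op": "apply_moves", "data": {
  "xyz": [
    [0,-0.2,0.3],
    [0,-0.7,1.1],
    [0,-1.4,2.2],
    [0,-2.2,3.5],
    [0,-3.0,4.8],
    [0,-3.8,6.1],
    [0,-4.4,7.1],
    [0,-4.64,7.43],
    [0,-4.64,7.43]
  ],
  "rotation": [
    [0,0,0],
    [0,0,0],
    [0,0,0],
    [0,0,0],
    [0,0,0],
    [0,0,0],
    [0,0,0],
    [0,0,0],
    [0,0,0]
  ],
  "gripper": [40,40,40,40,40,40,40,40,40]
}}

```text
time_s: 7.05
position: [0.442, -0.3778, 0.2805]
tcp_rot: [0.952, -0.271, 0.041, -0.136]
wrist_force: [-0.6, 0.1, -3.9]
opening: 0.0433
```

```bash
python3 - <<'E'
from plan import *
save("side","side2.png")
s=observe();print(s['joint_pos'].round(2),s['opening'])
plan([(bay(1,.22),TY,A-90),(bay(1,.0475),TY,A-90),(bay(1,.22),TY,A-90)])
E
```

```text
[-1.12  0.31  1.46  0.72  2.11 -0.7 ] 0.04323907798668274
xyz [-4.01 13.75  5.19] rot [-11.11  -3.28   0.71]  rows>= 10.8 tcp [ 0.447 -0.003  0.209]
xyz [-0.    5.85  3.66] rot [0. 0. 0.]  rows>= 3.4 tcp [ 0.447 -0.003  0.036]
xyz [ 0.   -5.85 -3.66] rot [0. 0. 0.]  rows>= 3.4 tcp [ 0.447 -0.003  0.209]
```

View pics/side2.png

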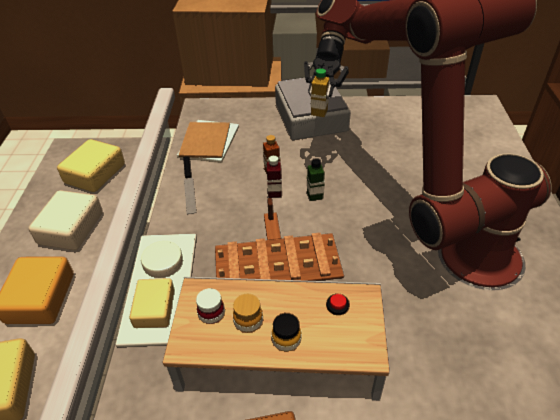

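```bash
cat >> plan.py <<'E'
def travel(c,th,i,z=.22):
    b=bay(i,z); m=((c[0]+b[0])/2,(c[1]+b[1])/2,.275)
    plan([(m,(th+TY)/2,A-45),(b,TY,A-90),(bay(i,.0475),TY,A-90)])
E
python3 - <<'E'
from plan import *
travel((.439,-.389),-16.3,1)
E
```

```text
xyz [-2.08  6.49  3.22] rot [-5.64 -1.29  0.86]  rows>= 5.5 tcp [ 0.443 -0.19   0.262]
xyz [-0.39  3.76  6.79] rot [-5.6  -1.52 -0.26]  rows>= 5.4 tcp [ 0.447 -0.003  0.209]
xyz [-0.    5.85  3.66] rot [0. 0. 0.]  rows>= 3.4 tcp [ 0.447 -0.003  0.036]
```

>>> {"op": "apply_moves", "data": {
  "xyz": [
    [-0.1,0.4,0.2],
    [-0.4,1.3,0.65],
    [-0.7,2.2,1.1],
    [-1.05,3.25,1.6],
    [-1.4,4.3,2.1],
    [-1.7,5.3,2.6],
    [-1.9,6.0,3.0],
    [-2.08,6.49,3.22],
    [-2.08,6.49,3.22]
  ],
  "rotation": [
    [-0.35,-0.08,0.05],
    [-1.1,-0.26,0.17],
    [-1.95,-0.45,0.3],
    [-2.8,-0.65,0.43],
    [-3.7,-0.85,0.56],
    [-4.6,-1.05,0.7],
    [-5.2,-1.2,0.8],
    [-5.64,-1.29,0.86],
    [-5.64,-1.29,0.86]
  ],
  "gripper": [40,40,40,40,40,40,40,40,40]
}}

```text
time_s: 8.0
position: [0.4419, -0.1867, 0.2609]
tcp_rot: [0.783, -0.621, 0.023, -0.027]
wrist_force: [-0.4, -0.9, -3.3]
opening: 0.0431
```

>>> {"op": "apply_moves", "data": {
  "xyz": [
    [-0.03,0.25,0.4],
    [-0.08,0.75,1.35],
    [-0.14,1.3,2.3],
    [-0.2,1.9,3.4],
    [-0.26,2.5,4.5],
    [-0.32,3.1,5.5],
    [-0.36,3.5,6.3],
    [-0.39,3.76,6.79],
    [-0.39,3.76,6.79],
    [-0.39,3.76,6.79]
  ],
  "rotation": [
    [-0.35,-0.1,-0.02],
    [-1.1,-0.3,-0.05],
    [-1.95,-0.53,-0.09],
    [-2.8,-0.76,-0.13],
    [-3.7,-1.0,-0.17],
    [-4.6,-1.25,-0.21],
    [-5.2,-1.4,-0.24],
    [-5.6,-1.52,-0.26],
    [-5.6,-1.52,-0.26],
    [-5.6,-1.52,-0.26]
  ],
  "gripper": [40,40,40,40,40,40,40,40,40,40]
}}

```text
time_s: 9.0
position: [0.4463, -0.0038, 0.2079]
tcp_rot: [-0.484, 0.872, 0.058, -0.034]
wrist_force: [0.7, -0.8, -2.7]
opening: 0.043
```

```bash
python3 - <<'E'
from plan import *
save("side","side3.png")
s=observe();print(s['joint_pos'].round(2),s['opening'])
plan([(bay(1,.0475),TY,A-90)])
E
```

```text
[ 0.16 -0.34  2.07 -0.56  1.44  0.11] 0.04335163647568897
xyz [0.   5.82 3.69] rot [-0.   -0.01 -0.01]  rows>= 3.4 tcp [ 0.447 -0.003  0.036]
```

View pics/side3.png

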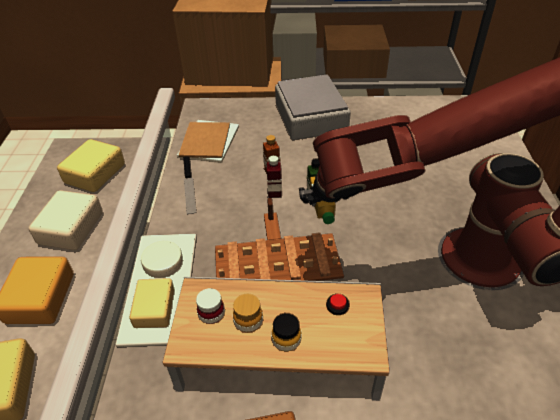

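The yellow bottle is horizontal above bay 1, with its shadow on bay 1 at about (325,250), cap towards the shelf.

>>> {"op": "apply_moves", "data": {
  "xyz": [
    [0,0.7,0.4],
    [0,1.7,1.1],
    [0,2.7,1.7],
    [0,3.7,2.33],
    [0,4.5,2.85],
    [0,5.0,3.15],
    [0,5.4,3.4],
    [0,5.65,3.58],
    [0,5.8,3.67],
    [0,5.8,3.67]
  ],
  "rotation": [
    [0,0,0],
    [0,0,0],
    [0,0,0],
    [0,0,0],
    [0,0,0],
    [0,0,0],
    [0,0,0],
    [0,0,0],
    [0,0,0],
    [0,0,0]
  ],
  "gripper": [40,40,40,40,40,40,40,40,40,40]
}}

```text
time_s: 10.05
position: [0.4476, -0.0025, 0.0386]
tcp_rot: [-0.484, 0.873, 0.06, -0.032]
wrist_force: [0.5, 0.2, -2.9]
opening: 0.0437
```

>>> {"op": "apply_moves", "data": {
  "xyz": [
    [0,0,0],
    [0,0,0],
    [0,0,0],
    [0,0,0],
    [0,0,0],
    [0,0,0]
  ],
  "rotation": [
    [0,0,0],
    [0,0,0],
    [0,0,0],
    [0,0,0],
    [0,0,0],
    [0,0,0]
  ],
  "gripper": [57,57,57,57,57,57]
}}

```text
time_s: 10.65
position: [0.4474, -0.0025, 0.0386]
tcp_rot: [-0.484, 0.873, 0.06, -0.032]
wrist_force: [-0.3, -0.4, 0.5]
opening: 0.0569
```

>>> {"op": "apply_moves", "data": {
  "xyz": [
    [0,-0.4,-0.25],
    [0,-1.2,-0.75],
    [0,-2.4,-1.5],
    [0,-3.8,-2.4],
    [0,-5.2,-3.2],
    [0,-6.4,-4.0],
    [0,-6.4,-4.0]
  ],
  "rotation": [
    [0,0,0],
    [0,0,0],
    [0,0,0],
    [0,0,0],
    [0,0,0],
    [0,0,0],
    [0,0,0]
  ],
  "gripper": [57,57,57,57,57,57,57]
}}

```text
time_s: 11.35
position: [0.4499, -0.0023, 0.235]
tcp_rot: [-0.484, 0.873, 0.063, -0.026]
wrist_force: [0.4, 0.9, 0.6]
opening: 0.0574
```

```bash
python3 - <<'E'
from look import *; from plan import *
P,_=cloud()
for b in (1,2,4): print(b,bottle(P[0],*B[b]),bottle(P[1],*B[b])[:3])
c=(.589,-.3735);th=19.5
x=bk(c,th,.11)
plan([(x[:2]+(.27,),(th+TY)/2,13),(x[:2]+(.22,),th,A),(x,th,A),(c+(.071,),th,A),(c+(.29,),th,A)])
travel(c,th,4)
E
```

```text
1 (array([ 451.4, -253. ]), 12.2, array([43.7, 43.8]), array([ 451. , -252.6,  139.9])) (array([ 465.8, -251.1]), 14.6, array([13.8, 44.6]))
2 (array([ 589.2, -373.9]), 19.7, array([43.8, 43.5]), array([ 588.8, -373.2,  139.5])) (array([ 587.9, -372.6]), 20.9, array([43.1, 45.3]))
4 (array([ 577.9, -267.2]), 3.7, array([44.5, 43.8]), array([ 577.7, -266.4,  139.8])) (array([ 575.7, -265. ]), 1.7, array([42.2, 46.9]))
xyz [  4.37   9.13 -16.71] rot [ 5.62 -0.75 -0.09]  rows>= 9.8 tcp [ 0.619 -0.459  0.257]
xyz [-0.04  1.8  -0.08] rot [ 5.62 -0.61  0.44]  rows>= 5.3 tcp [ 0.616 -0.451  0.213]
xyz [ 0.    1.94 -3.11] rot [0. 0. 0.]  rows>= 1.8 tcp [ 0.616 -0.451  0.121]
xyz [-0.    4.38  0.03] rot [0. 0. 0.]  rows>= 2.2 tcp [ 0.585 -0.363  0.064]
xyz [ 0.   -4.64  7.43] rot [0. 0. 0.]  rows>= 4.4 tcp [ 0.585 -0.363  0.283]
xyz [ 6.59  2.86 -7.04] rot [ 5.62 -0.75 -0.09]  rows>= 5.3 tcp [ 0.636 -0.166  0.262]
xyz [3.74 3.68 6.47] rot [-5.62  0.74  0.12]  rows>= 5.3 tcp [0.684 0.03  0.209]
xyz [-0.    5.85  3.66] rot [0. 0. 0.]  rows>= 3.4 tcp [0.684 0.03  0.036]
```

>>> {"op": "apply_moves", "data": {
  "xyz": [
    [0.3,0.6,-1.1],
    [0.8,1.7,-3.1],
    [1.3,2.8,-5.1],
    [1.9,4.0,-7.2],
    [2.4,5.1,-9.3],
    [3.0,6.2,-11.3],
    [3.5,7.3,-13.3],
    [4.0,8.4,-15.4],
    [4.37,9.13,-16.71],
    [4.37,9.13,-16.71]
  ],
  "rotation": [
    [0.4,-0.05,0],
    [1.0,-0.13,0],
    [1.7,-0.22,0],
    [2.4,-0.32,0],
    [3.1,-0.41,0],
    [3.8,-0.51,0],
    [4.5,-0.6,-0.07],
    [5.2,-0.7,-0.08],
    [5.62,-0.75,-0.09],
    [5.62,-0.75,-0.09]
  ],
  "gripper": [72,72,72,72,72,72,72,72,72,72]
}}

```text
time_s: 12.45
position: [0.6158, -0.4558, 0.2507]
tcp_rot: [0.779, -0.616, -0.071, 0.094]
wrist_force: [0.1, -0.3, 0.6]
opening: 0.0718
```

>>> {"op": "apply_moves", "data": {
  "xyz": [
    [-0.04,1.8,-0.08],
    [-0.04,1.8,-0.08],
    [-0.04,1.8,-0.08],
    [-0.04,1.8,-0.08],
    [-0.04,1.8,-0.08],
    [-0.04,1.8,-0.08],
    [-0.04,1.8,-0.08],
    [-0.04,1.8,-0.08]
  ],
  "rotation": [
    [5.62,-0.61,0.44],
    [5.62,-0.61,0.44],
    [5.62,-0.61,0.44],
    [5.62,-0.61,0.44],
    [5.62,-0.61,0.44],
    [5.62,-0.61,0.44],
    [5.62,-0.61,0.44],
    [5.62,-0.61,0.44]
  ],
  "gripper": [72,72,72,72,72,72,72,72]
}}

```text
time_s: 13.25
position: [0.6137, -0.4449, 0.209]
tcp_rot: [0.948, -0.271, -0.045, 0.163]
wrist_force: [-0.1, -0.2, 0.3]
opening: 0.072
```

```bash
python3 - <<'E'
from look import *; from plan import *
im,d=save("top","top4.png"); p=world("top",d)[d>0]
print(bottle(p,*B[2],.04))
q=p[(abs(p[:,0]-.4455)<.05)&(abs(p[:,1]-.004)<.1)&(p[:,2]>.055)&(p[:,2]<.08)]
print('laid',rect(q),np.percentile(q[:,2],[5,50,95]).round(4),'bay',np.round(bay(1),4))
c=(.589,-.3737);th=19.7
x=bk(c,th,.11)
plan([(x,th,A),(c+(.071,),th,A),(c+(.29,),th,A)])
travel(c,th,4)
E
```

```text
(array([ 589. , -373.6]), 20.3, array([44.1, 42.9]), array([ 588.9, -373.5,  139.6]))
laid (array([446.5,   7. ]), array([ 44.1, 139.9]), 8.62) [0.0589 0.068  0.0706] bay [0.4456 0.0038 0.046 ]
xyz [ 0.03  1.67 -3.18] rot [ 0.   -0.03  0.01]  rows>= 1.8 tcp [ 0.617 -0.451  0.121]
xyz [0.   4.38 0.03] rot [0. 0. 0.]  rows>= 2.2 tcp [ 0.585 -0.363  0.064]
xyz [ 0.   -4.64  7.43] rot [0. 0. 0.]  rows>= 4.4 tcp [ 0.585 -0.363  0.283]
xyz [4.53 7.58 7.18] rot [-5.61  0.59 -0.45]  rows>= 5.7 tcp [ 0.635 -0.166  0.262]
xyz [3.75 3.68 6.46] rot [-5.62  0.75  0.13]  rows>= 5.3 tcp [0.684 0.03  0.209]
xyz [-0.    5.85  3.66] rot [0. 0. 0.]  rows>= 3.4 tcp [0.684 0.03  0.036]
```

View pics/top4.png

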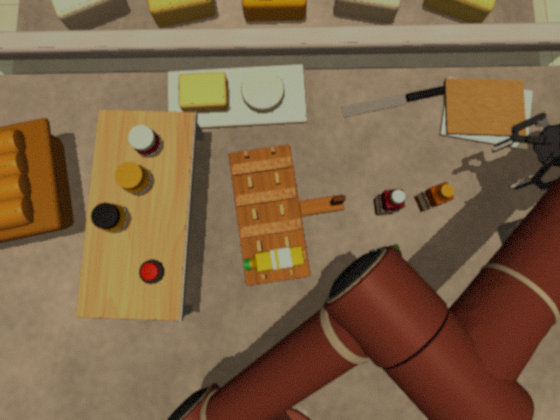

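Yellow bottle lies in bay 1 at (275,262), about 3 mm off centre, and down between its stops. The amber bottle at (440,194) is untouched. Next: bottle 2 into bay 4.

>>> {"op": "apply_moves", "data": {
  "xyz": [
    [0.01,0.4,-0.8],
    [0.02,0.8,-1.6],
    [0.03,1.25,-2.4],
    [0.03,1.67,-3.18],
    [0.03,1.67,-3.18],
    [0.03,1.67,-3.18]
  ],
  "rotation": [
    [0,0,0],
    [0,0,0],
    [0,-0.03,0.01],
    [0,-0.03,0.01],
    [0,-0.03,0.01],
    [0,-0.03,0.01]
  ],
  "gripper": [72,72,72,72,72,72]
}}

```text
time_s: 13.9
position: [0.6162, -0.4509, 0.1193]
tcp_rot: [0.948, -0.27, -0.046, 0.165]
wrist_force: [0.3, -0.1, 0.1]
opening: 0.0724
```

```bash
python3 - <<'E'
from plan import *
c=(.589,-.3737);th=19.9
print(observe()['position'])
plan([(c+(.073,),th,A)])
E
```

```text
[ 0.61616091 -0.45091146  0.11928491]
xyz [0.02 4.28 0.15] rot [-0.02 -0.02  0.02]  rows>= 2.1 tcp [ 0.585 -0.363  0.066]
```

>>> {"op": "apply_moves", "data": {
  "xyz": [
    [0,0.9,0.03],
    [0,1.8,0.06],
    [0,2.7,0.1],
    [0.02,3.6,0.13],
    [0.02,4.28,0.15],
    [0.02,4.28,0.15],
    [0.02,4.28,0.15]
  ],
  "rotation": [
    [0,0,0],
    [0,0,0],
    [0,0,0],
    [0,0,0],
    [0,0,0],
    [0,0,0],
    [0,0,0]
  ],
  "gripper": [72,72,72,72,72,72,72]
}}

```text
time_s: 14.6
position: [0.5864, -0.3646, 0.0692]
tcp_rot: [0.947, -0.272, -0.048, 0.164]
wrist_force: [0.2, -0.7, -0.3]
opening: 0.0718
```

>>> {"op": "apply_moves", "data": {
  "xyz": [
    [0,0,0],
    [0,0,0],
    [0,0,0],
    [0,0,0],
    [0,0,0],
    [0,0,0],
    [0,0,0],
    [0,0,0]
  ],
  "rotation": [
    [0,0,0],
    [0,0,0],
    [0,0,0],
    [0,0,0],
    [0,0,0],
    [0,0,0],
    [0,0,0],
    [0,0,0]
  ],
  "gripper": [40,40,40,40,40,40,40,40]
}}

```text
time_s: 15.4
position: [0.5862, -0.3649, 0.0688]
tcp_rot: [0.947, -0.273, -0.048, 0.164]
wrist_force: [1.1, -4.5, 5.2]
opening: 0.0435
```

>>> {"op": "apply_moves", "data": {
  "xyz": [
    [0,-0.2,0.3],
    [0,-0.7,1.1],
    [0,-1.4,2.2],
    [0,-2.2,3.5],
    [0,-3.0,4.8],
    [0,-3.8,6.1],
    [0,-4.4,7.1],
    [0,-4.64,7.43],
    [0,-4.64,7.43]
  ],
  "rotation": [
    [0,0,0],
    [0,0,0],
    [0,0,0],
    [0,0,0],
    [0,0,0],
    [0,0,0],
    [0,0,0],
    [0,0,0],
    [0,0,0]
  ],
  "gripper": [40,40,40,40,40,40,40,40,40]
}}

```text
time_s: 16.3
position: [0.5862, -0.3639, 0.2889]
tcp_rot: [0.947, -0.273, -0.048, 0.164]
wrist_force: [-0.1, 0.8, -3.5]
opening: 0.0431
```

```bash
python3 - <<'E'
from plan import *
s=observe();print(s['joint_pos'].round(2),s['position'],s['opening'])
travel((.589,-.3737),19.9,4)
E
```

```text
[-0.81  0.71  0.9   0.55  2.42 -0.91] [ 0.58619536 -0.3639303   0.28894124] 0.043143151704138946
xyz [4.53 6.32 2.72] rot [-5.59  0.62 -0.43]  rows>= 5.3 tcp [ 0.635 -0.166  0.262]
xyz [3.77 3.68 6.46] rot [-5.62  0.77  0.13]  rows>= 5.3 tcp [0.684 0.03  0.209]
xyz [-0.    5.85  3.66] rot [0. 0. 0.]  rows>= 3.4 tcp [0.684 0.03  0.036]
```

```bash
cat >> plan.py <<'E'
def travel2(c,th,i,z=.22,dy=0,zf=.0475):
    b=bay(i,z,dy); m=((c[0]+b[0])/2,(c[1]+b[1])/2,.275)
    plan([(m,(th+TY)/2,A-45),(b,TY,A-90),(bay(i,zf,dy),TY,A-90)])
E
python3 - <<'E'
from plan import *
travel2((.589,-.3737),19.9,4,dy=.0045,zf=.049)
E
```

```text
xyz [4.54 6.39 2.77] rot [-5.59  0.62 -0.43]  rows>= 5.3 tcp [ 0.635 -0.164  0.262]
xyz [3.78 3.7  6.54] rot [-5.62  0.77  0.13]  rows>= 5.3 tcp [0.684 0.034 0.209]
xyz [-0.    5.8   3.62] rot [0. 0. 0.]  rows>= 3.4 tcp [0.684 0.034 0.038]
```

>>> {"op": "apply_moves", "data": {
  "xyz": [
    [0.25,0.4,0.15],
    [0.85,1.25,0.5],
    [1.5,2.15,0.9],
    [2.2,3.15,1.35],
    [2.95,4.2,1.8],
    [3.7,5.2,2.25],
    [4.2,5.9,2.55],
    [4.54,6.39,2.77],
    [4.54,6.39,2.77]
  ],
  "rotation": [
    [-0.35,0.04,-0.03],
    [-1.1,0.12,-0.08],
    [-1.95,0.21,-0.15],
    [-2.8,0.31,-0.21],
    [-3.7,0.41,-0.28],
    [-4.6,0.51,-0.35],
    [-5.2,0.58,-0.4],
    [-5.59,0.62,-0.43],
    [-5.59,0.62,-0.43]
  ],
  "gripper": [40,40,40,40,40,40,40,40,40]
}}

```text
time_s: 17.2
position: [0.6335, -0.1592, 0.2581]
tcp_rot: [0.779, -0.615, -0.074, 0.098]
wrist_force: [-0.5, -0.3, -3.8]
opening: 0.0435
```

>>> {"op": "apply_moves", "data": {
  "xyz": [
    [0.25,0.25,0.4],
    [0.75,0.75,1.35],
    [1.3,1.3,2.3],
    [1.9,1.9,3.3],
    [2.5,2.5,4.35],
    [3.1,3.05,5.4],
    [3.5,3.45,6.1],
    [3.78,3.7,6.54],
    [3.78,3.7,6.54],
    [3.78,3.7,6.54]
  ],
  "rotation": [
    [-0.35,0.05,0.01],
    [-1.1,0.15,0.03],
    [-1.95,0.27,0.05],
    [-2.8,0.38,0.06],
    [-3.7,0.5,0.09],
    [-4.6,0.63,0.11],
    [-5.2,0.71,0.12],
    [-5.62,0.77,0.13],
    [-5.62,0.77,0.13],
    [-5.62,0.77,0.13]
  ],
  "gripper": [40,40,40,40,40,40,40,40,40,40]
}}

```text
time_s: 18.2
position: [0.6824, 0.0338, 0.205]
tcp_rot: [-0.486, 0.872, 0.057, -0.036]
wrist_force: [0.1, 0.1, -2.5]
opening: 0.0436
```

```bash
python3 - <<'E'
from plan import *
s=observe();print(s['joint_pos'].round(2),s['position'],s['opening'])
plan([(bay(4,.049,.0045),TY,A-90)])
E
```

```text
[ 0.16  0.24  1.52 -0.56  1.43  0.11] [0.68241343 0.03375254 0.20502725] 0.04359107216837469
xyz [0.1  5.68 3.52] rot [-0.03  0.02 -0.05]  rows>= 3.3 tcp [0.684 0.034 0.038]
```

>>> {"op": "apply_moves", "data": {
  "xyz": [
    [0.05,0.7,0.4],
    [0.1,1.7,1.0],
    [0.1,2.7,1.65],
    [0.1,3.7,2.25],
    [0.1,4.5,2.75],
    [0.1,5.0,3.1],
    [0.1,5.35,3.3],
    [0.1,5.55,3.45],
    [0.1,5.68,3.52],
    [0.1,5.68,3.52]
  ],
  "rotation": [
    [-0.03,0.02,-0.05],
    [-0.03,0.02,-0.05],
    [-0.03,0.02,-0.05],
    [-0.03,0.02,-0.05],
    [-0.03,0.02,-0.05],
    [-0.03,0.02,-0.05],
    [-0.03,0.02,-0.05],
    [-0.03,0.02,-0.05],
    [-0.03,0.02,-0.05],
    [-0.03,0.02,-0.05]
  ],
  "gripper": [40,40,40,40,40,40,40,40,40,40]
}}

```text
time_s: 19.2
position: [0.6859, 0.0344, 0.0413]
tcp_rot: [-0.484, 0.873, 0.061, -0.03]
wrist_force: [-0.2, -0.8, -1.7]
opening: 0.0435
```

>>> {"op": "apply_moves", "data": {
  "xyz": [
    [0,0,0],
    [0,0,0],
    [0,0,0],
    [0,0,0],
    [0,0,0],
    [0,0,0]
  ],
  "rotation": [
    [0,0,0],
    [0,0,0],
    [0,0,0],
    [0,0,0],
    [0,0,0],
    [0,0,0]
  ],
  "gripper": [57,57,57,57,57,57]
}}

```text
time_s: 19.8
position: [0.6855, 0.0344, 0.0409]
tcp_rot: [-0.484, 0.873, 0.061, -0.031]
wrist_force: [-0.1, 0.2, -0.1]
opening: 0.057
```

>>> {"op": "apply_moves", "data": {
  "xyz": [
    [0,-0.4,-0.25],
    [0,-1.2,-0.75],
    [0,-2.4,-1.5],
    [0,-3.8,-2.4],
    [0,-5.2,-3.2],
    [0,-6.4,-4.0],
    [0,-6.4,-4.0]
  ],
  "rotation": [
    [0,0,0],
    [0,0,0],
    [0,0,0],
    [0,0,0],
    [0,0,0],
    [0,0,0],
    [0,0,0]
  ],
  "gripper": [57,57,57,57,57,57,57]
}}

```text
time_s: 20.5
position: [0.6878, 0.0346, 0.2393]
tcp_rot: [-0.484, 0.873, 0.064, -0.025]
wrist_force: [1.2, 0.5, 0.0]
opening: 0.0571
```

```bash
cat >> look.py <<'E'
def laid(p,b):
    q=p[(abs(p[:,0]-b[0])<.04)&(abs(p[:,1]-b[1])<.1)&(p[:,2]>.045)&(p[:,2]<.085)]
    return rect(q),np.percentile(q[:,2],[5,50,95]).round(4),'bay',np.round(b,4)
E
python3 - <<'E'
from look import *; from plan import *
P,_=cloud()
for b in (1,4): print(b,bottle(P[0],*B[b]),bottle(P[1],*B[b])[:3])
for i in(1,4): print(laid(P[0],bay(i)),laid(P[1],bay(i)))
print(tray(P[0]))
c=(.578,-.267);th=4
x=bk(c,th,.11)
plan([(x[:2]+(.27,),(th+TY)/2,13),(x[:2]+(.22,),th,A)])
E
```

```text
1 (array([ 451.4, -252.5]), 11.5, array([43.9, 44. ]), array([ 451.2, -252.5,  139.8])) (array([ 449.1, -245.5]), 12.0, array([43.5, 35.1]))
4 (array([ 578.1, -267.1]), 3.2, array([44. , 44.5]), array([ 577.8, -266.6,  139.8])) (array([ 591.3, -266.9]), 35.2, array([15.8, 33.8]))
((array([446.5,   7.2]), array([ 44.2, 140.2]), 8.66), array([0.0573, 0.068 , 0.0708]), 'bay', array([0.4456, 0.0038, 0.046 ])) ((array([445.9,   6.5]), array([ 45.1, 143.7]), 8.29), array([0.0505, 0.0682, 0.0724]), 'bay', array([0.4456, 0.0038, 0.046 ]))
((array([685.6,  37.4]), array([ 46.1, 139.8]), 7.06), array([0.052 , 0.068 , 0.0711]), 'bay', array([0.6834, 0.0364, 0.046 ])) ((array([684.7,  37.9]), array([ 44.7, 143. ]), 7.29), array([0.0522, 0.0684, 0.0725]), 'bay', array([0.6834, 0.0364, 0.046 ]))
(array([0.56450459, 0.02010891]), 7.798814630363722, (340.0422668457031, 159.8988800048828))
xyz [ -6.12   7.04 -13.26] rot [5.62 0.23 0.11]  rows>= 8.1 tcp [ 0.584 -0.357  0.257]
xyz [ 0.01  1.8  -0.08] rot [ 5.62  0.2  -0.14]  rows>= 5.3 tcp [ 0.584 -0.349  0.213]
```

Bottle 2 is in bay 4, about 2 mm off, at 68 mm top height. The tray did not move. Next: bottle 4 into bay 3.

>>> {"op": "apply_moves", "data": {
  "xyz": [
    [-0.4,0.4,-0.8],
    [-1.1,1.3,-2.4],
    [-1.8,2.1,-4.0],
    [-2.6,3.0,-5.6],
    [-3.35,3.85,-7.3],
    [-4.1,4.7,-8.9],
    [-4.85,5.6,-10.5],
    [-5.6,6.45,-12.1],
    [-6.12,7.04,-13.26],
    [-6.12,7.04,-13.26]
  ],
  "rotation": [
    [0.4,0,0],
    [1.0,0.04,0],
    [1.7,0.07,0],
    [2.4,0.1,0],
    [3.1,0.13,0],
    [3.8,0.16,0],
    [4.5,0.19,0.1],
    [5.2,0.21,0.1],
    [5.62,0.23,0.11],
    [5.62,0.23,0.11]
  ],
  "gripper": [72,72,72,72,72,72,72,72,72,72]
}}

```text
time_s: 21.6
position: [0.5807, -0.3629, 0.2519]
tcp_rot: [0.782, -0.621, -0.026, 0.04]
wrist_force: [-0.1, 0.8, 0.3]
opening: 0.072
```

>>> {"op": "apply_moves", "data": {
  "xyz": [
    [0.01,1.8,-0.08],
    [0.01,1.8,-0.08],
    [0.01,1.8,-0.08],
    [0.01,1.8,-0.08],
    [0.01,1.8,-0.08],
    [0.01,1.8,-0.08],
    [0.01,1.8,-0.08],
    [0.01,1.8,-0.08]
  ],
  "rotation": [
    [5.62,0.2,-0.14],
    [5.62,0.2,-0.14],
    [5.62,0.2,-0.14],
    [5.62,0.2,-0.14],
    [5.62,0.2,-0.14],
    [5.62,0.2,-0.14],
    [5.62,0.2,-0.14],
    [5.62,0.2,-0.14]
  ],
  "gripper": [72,72,72,72,72,72,72,72]
}}

```text
time_s: 22.4
position: [0.5832, -0.3483, 0.2114]
tcp_rot: [0.96, -0.277, -0.008, 0.035]
wrist_force: [-0.1, -0.2, 0.8]
opening: 0.0721
```

```bash
python3 - <<'E'
from look import *; from plan import *
P,_=cloud()
print([bottle(p,*B[4],.04) for p in P])
c=(.578,-.267);th=4
plan([(bk(c,th,.10),th,A),(c+(.071,),th,A)])
E
```

```text
[(array([ 578.1, -267.2]), 3.6, array([44.1, 44.7]), array([ 577.9, -266.6,  139.8])), (array([ 576.6, -265.4]), 5.3, array([42.4, 46.8]), array([ 578. , -265.7,  139.3]))]
xyz [ 0.02  2.34 -3.11] rot [ 0.04 -0.01 -0.02]  rows>= 1.9 tcp [ 0.583 -0.341  0.116]
xyz [0.   3.98 0.03] rot [0. 0. 0.]  rows>= 2.0 tcp [ 0.577 -0.256  0.064]
```

>>> {"op": "apply_moves", "data": {
  "xyz": [
    [0.01,0.6,-0.8],
    [0.02,1.2,-1.6],
    [0.02,1.8,-2.4],
    [0.02,2.34,-3.11],
    [0.02,2.34,-3.11],
    [0.02,2.34,-3.11]
  ],
  "rotation": [
    [0,0,0],
    [0.04,0,0],
    [0.04,0,0],
    [0.04,0,0],
    [0.04,0,0],
    [0.04,0,0]
  ],
  "gripper": [72,72,72,72,72,72]
}}

```text
time_s: 23.1
position: [0.5819, -0.3405, 0.1128]
tcp_rot: [0.961, -0.273, -0.007, 0.034]
wrist_force: [0.3, -0.9, 0.6]
opening: 0.0722
```

>>> {"op": "apply_moves", "data": {
  "xyz": [
    [0,0.8,0],
    [0,1.6,0.01],
    [0,2.4,0.02],
    [0,3.2,0.03],
    [0,3.98,0.03],
    [0,3.98,0.03],
    [0,3.98,0.03]
  ],
  "rotation": [
    [0,0,0],
    [0,0,0],
    [0,0,0],
    [0,0,0],
    [0,0,0],
    [0,0,0],
    [0,0,0]
  ],
  "gripper": [72,72,72,72,72,72,72]
}}

```text
time_s: 23.8
position: [0.5767, -0.257, 0.0636]
tcp_rot: [0.961, -0.274, -0.008, 0.034]
wrist_force: [-0.7, -0.5, 0.1]
opening: 0.0724
```

>>> {"op": "apply_moves", "data": {
  "xyz": [
    [0,0,0],
    [0,0,0],
    [0,0,0],
    [0,0,0],
    [0,0,0],
    [0,0,0],
    [0,0,0],
    [0,0,0]
  ],
  "rotation": [
    [0,0,0],
    [0,0,0],
    [0,0,0],
    [0,0,0],
    [0,0,0],
    [0,0,0],
    [0,0,0],
    [0,0,0]
  ],
  "gripper": [40,40,40,40,40,40,40,40]
}}

```text
time_s: 24.6
position: [0.5768, -0.2574, 0.0635]
tcp_rot: [0.961, -0.275, -0.008, 0.033]
wrist_force: [2.0, -5.3, 5.6]
opening: 0.0432
```

```bash
cat > gr.py <<'E'
import sys
from plan import *
def held(cx,cy,th):
    s=observe(); d=Rt().as_matrix()[:,1]; g=s["position"]-.013*d
    h=np.array([-np.sin(np.radians(th)),np.cos(np.radians(th))])
    e=np.array([cx,cy])-g[:2]; print('g',g.round(4),'dy',round(g[2]-.07,4),'zf',round(.0475+e@h,4),s['opening'])
E
python3 - <<'E'
from gr import *
held(.578,-.267,4)
E
```

```text
g [ 0.5776 -0.2684  0.0703] dy 0.0003 zf 0.0488 0.043231393390506974
```

>>> {"op": "apply_moves", "data": {
  "xyz": [
    [0,-0.2,0.3],
    [0,-0.7,1.1],
    [0,-1.4,2.2],
    [0,-2.2,3.5],
    [0,-3.0,4.8],
    [0,-3.8,6.1],
    [0,-4.4,7.1],
    [0,-4.64,7.43],
    [0,-4.64,7.43]
  ],
  "rotation": [
    [0,0,0],
    [0,0,0],
    [0,0,0],
    [0,0,0],
    [0,0,0],
    [0,0,0],
    [0,0,0],
    [0,0,0],
    [0,0,0]
  ],
  "gripper": [40,40,40,40,40,40,40,40,40]
}}

```text
time_s: 25.5
position: [0.5773, -0.257, 0.2817]
tcp_rot: [0.961, -0.275, -0.008, 0.034]
wrist_force: [0.4, -0.5, -3.2]
opening: 0.0435
```

```bash
python3 - <<'E'
from plan import *
s=observe();print(s['position'],s['opening'])
travel2((.578,-.267),4,3,dy=0.0,zf=.0475)
E
```

```text
[ 0.57727349 -0.25697793  0.28173794] 0.043455764371804324
xyz [0.93 5.09 2.26] rot [-5.64 -0.22  0.12]  rows>= 5.3 tcp [ 0.591 -0.118  0.262]
xyz [1.13 3.29 4.76] rot [-5.62 -0.24 -0.04]  rows>= 5.3 tcp [0.605 0.019 0.209]
xyz [-0.    5.85  3.66] rot [0. 0. 0.]  rows>= 3.4 tcp [0.605 0.019 0.036]
```

>>> {"op": "apply_moves", "data": {
  "xyz": [
    [0.06,0.3,0.15],
    [0.18,1.0,0.45],
    [0.32,1.75,0.8],
    [0.46,2.55,1.13],
    [0.6,3.35,1.5],
    [0.75,4.15,1.85],
    [0.86,4.7,2.1],
    [0.93,5.09,2.26],
    [0.93,5.09,2.26]
  ],
  "rotation": [
    [-0.35,0,0.01],
    [-1.1,-0.04,0.02],
    [-1.95,-0.08,0.04],
    [-2.8,-0.11,0.06],
    [-3.7,-0.14,0.08],
    [-4.6,-0.18,0.1],
    [-5.2,-0.2,0.11],
    [-5.64,-0.22,0.12],
    [-5.64,-0.22,0.12]
  ],
  "gripper": [40,40,40,40,40,40,40,40,40]
}}

```text
time_s: 26.4
position: [0.5893, -0.1144, 0.259]
tcp_rot: [0.783, -0.62, -0.031, 0.044]
wrist_force: [0.0, -0.5, -3.8]
opening: 0.0434
```

>>> {"op": "apply_moves", "data": {
  "xyz": [
    [0.07,0.2,0.3],
    [0.22,0.65,0.95],
    [0.4,1.15,1.65],
    [0.56,1.65,2.4],
    [0.74,2.15,3.15],
    [0.92,2.7,3.9],
    [1.05,3.05,4.4],
    [1.13,3.29,4.76],
    [1.13,3.29,4.76],
    [1.13,3.29,4.76]
  ],
  "rotation": [
    [-0.35,-0.01,0],
    [-1.1,-0.05,-0.01],
    [-1.95,-0.08,-0.01],
    [-2.8,-0.12,-0.02],
    [-3.7,-0.16,-0.03],
    [-4.6,-0.2,-0.03],
    [-5.2,-0.22,-0.04],
    [-5.62,-0.24,-0.04],
    [-5.62,-0.24,-0.04],
    [-5.62,-0.24,-0.04]
  ],
  "gripper": [40,40,40,40,40,40,40,40,40,40]
}}

```text
time_s: 27.4
position: [0.6039, 0.0185, 0.2063]
tcp_rot: [-0.485, 0.872, 0.058, -0.035]
wrist_force: [-0.4, -0.2, -2.7]
opening: 0.0435
```

```bash
python3 - <<'E'
from plan import *
print(observe()['position'])
plan([(bay(3,.0485,0),TY,A-90)])
E
```

```text
[0.60394938 0.01854423 0.20631242]
xyz [0.08 5.74 3.56] rot [-0.03  0.02 -0.03]  rows>= 3.4 tcp [0.605 0.019 0.037]
```

>>> {"op": "apply_moves", "data": {
  "xyz": [
    [0.02,0.7,0.4],
    [0.02,1.7,1.0],
    [0.02,2.7,1.65],
    [0.02,3.7,2.25],
    [0.02,4.5,2.8],
    [0.02,5.0,3.1],
    [0.02,5.4,3.35],
    [0.02,5.6,3.47],
    [0.02,5.74,3.56],
    [0.02,5.74,3.56]
  ],
  "rotation": [
    [0,0,0],
    [0,0,0],
    [0,0,0],
    [0,0,0],
    [0,0,0],
    [0,0,0],
    [0,0,0],
    [0,0,0],
    [0,0,0],
    [0,0,0]
  ],
  "gripper": [40,40,40,40,40,40,40,40,40,40]
}}

```text
time_s: 28.4
position: [0.6058, 0.0189, 0.0405]
tcp_rot: [-0.485, 0.872, 0.06, -0.033]
wrist_force: [-0.9, -0.3, -3.0]
opening: 0.0432
```

>>> {"op": "apply_moves", "data": {
  "xyz": [
    [0,0,0],
    [0,0,0],
    [0,0,0],
    [0,0,0],
    [0,0,0],
    [0,0,0]
  ],
  "rotation": [
    [0,0,0],
    [0,0,0],
    [0,0,0],
    [0,0,0],
    [0,0,0],
    [0,0,0]
  ],
  "gripper": [55,55,55,55,55,55]
}}

```text
time_s: 29.0
position: [0.6054, 0.0189, 0.0402]
tcp_rot: [-0.485, 0.872, 0.059, -0.033]
wrist_force: [-0.0, 0.6, 0.0]
opening: 0.0553
```

>>> {"op": "apply_moves", "data": {
  "xyz": [
    [0,-0.4,-0.25],
    [0,-1.2,-0.75],
    [0,-2.4,-1.5],
    [0,-3.8,-2.4],
    [0,-5.2,-3.2],
    [0,-6.4,-4.0],
    [0,-6.4,-4.0]
  ],
  "rotation": [
    [0,0,0],
    [0,0,0],
    [0,0,0],
    [0,0,0],
    [0,0,0],
    [0,0,0],
    [0,0,0]
  ],
  "gripper": [55,55,55,55,55,55,55]
}}

```text
time_s: 29.7
position: [0.6088, 0.0187, 0.2378]
tcp_rot: [-0.485, 0.872, 0.063, -0.028]
wrist_force: [1.0, 0.7, 0.5]
opening: 0.0547
```

```bash
python3 - <<'E'
from look import *; from plan import *
P,_=cloud()
print([bottle(p,*B[1],.05) for p in P])
for i in(1,3,4): print(laid(P[0],bay(i)),laid(P[1],bay(i)))
print(tray(P[0]))
c=(.4513,-.2527);th=12
x=bk(c,th,.11)
plan([(x[:2]+(.27,),(th+TY)/2,13),(x[:2]+(.22,),th,A)])
E
```

```text
[(array([ 451.3, -252.5]), 11.7, array([43.8, 43.7]), array([ 451.2, -252.5,  139.6])), (array([0., 0.]), 0.0, array([0., 0.]), array([ 457. , -258.6,  141.5]))]
((array([446.6,   7. ]), array([ 44.3, 140. ]), 8.7), array([0.0573, 0.068 , 0.0708]), 'bay', array([0.4456, 0.0038, 0.046 ])) ((array([446.1,   6.5]), array([ 45.5, 146.3]), 8.53), array([0.0498, 0.068 , 0.0726]), 'bay', array([0.4456, 0.0038, 0.046 ]))
((array([601.1,   0.8]), array([ 44.5, 138.1]), 4.31), array([0.0576, 0.0686, 0.0716]), 'bay', array([0.6041, 0.0255, 0.046 ])) ((array([605. ,  -3.8]), array([141.2,  45.1]), 88.74), array([0.0513, 0.0682, 0.0723]), 'bay', array([0.6041, 0.0255, 0.046 ]))
((array([687.4,  22. ]), array([ 45.7, 108.7]), 6.55), array([0.0528, 0.0682, 0.0713]), 'bay', array([0.6834, 0.0364, 0.046 ])) ((array([684.8,  36.8]), array([ 44.3, 143.6]), 7.13), array([0.0519, 0.0684, 0.0726]), 'bay', array([0.6834, 0.0364, 0.046 ]))
(array([0.56409328, 0.02002416]), 7.791878700256348, (339.4896545410156, 159.88204956054688))
xyz [ -7.33   6.21 -12.05] rot [ 5.61 -0.27 -0.02]  rows>= 7.7 tcp [ 0.47  -0.341  0.257]
xyz [-0.02  1.8  -0.08] rot [ 5.62 -0.22  0.16]  rows>= 5.3 tcp [ 0.468 -0.333  0.213]
```

Bay 3 reads wrong: the bottle is about 25 mm towards −y. I'll look before going on.

```bash
python3 - <<'E'
from h import *
im,d=save("side","side5.png")
im,d=read_camera("top"); a=cv2.resize(im[130:300,220:400],None,fx=3,fy=3); cv2.imwrite('pics/top5.png',a[:,:,::-1])
E
```

```text
(no output)
```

View pics/top5.png

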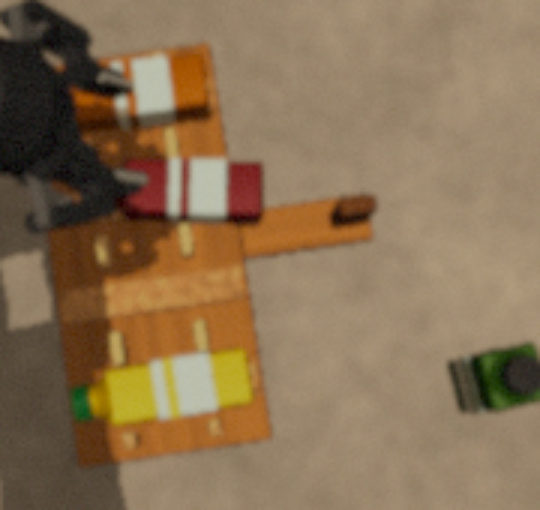

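View pics/side5.png

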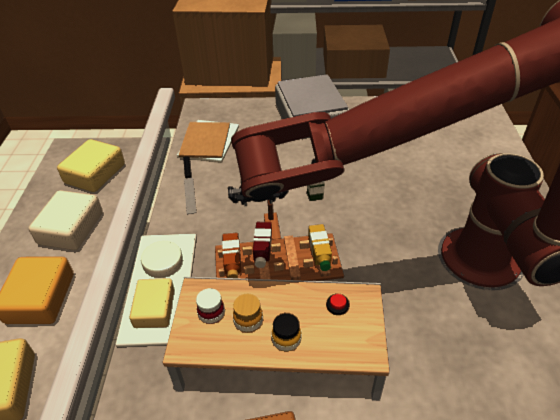

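The red bottle has shifted about 20–25 mm towards the handle. It is still between the stops in bay 3. Bays 1 and 4 are fine. I'll measure it in tray axes.

```bash
cat >> look.py <<'E'
def local(p,i,TC=(.5645,.0201),TY=7.8,zmin=.05):
    L=R.from_euler('z',-TY,degrees=True).apply(p-np.r_[TC,0]); x0=(-.12,-.04,.04,.12)[i-1]
    q=L[(abs(L[:,0]-x0)<.031)&(abs(L[:,1])<.13)&(L[:,2]>zmin)&(L[:,2]<.09)]
    c,wh,a=rect(q); return c-[x0*1000,0],wh,a,'y',(q[:,1].min()*1000).round(1),(q[:,1].max()*1000).round(1),'z',np.percentile(q[:,2],[50,95]).round(4)
E
python3 - <<'E'
from look import *; from plan import *
P,_=cloud()
for i in(1,3,4): print(i,local(P[0],i),'\n  ',local(P[1],i))
plan([(bay(3,.20,-.012),TY,0),(bay(3,.046,-.012),TY,0)])
E
```

```text
1 (array([1.3, 3. ]), array([ 44.1, 139.6]), 0.83, 'y', np.float64(-67.1), np.float64(72.7), 'z', array([0.0681, 0.0709])) 
   (array([0.8, 3.1]), array([ 45.3, 145. ]), 0.12, 'y', np.float64(-69.4), np.float64(75.6), 'z', array([0.0682, 0.0722]))
3 (array([ -4.6, -41.8]), array([117.2,  45. ]), 80.19, 'y', np.float64(-102.2), np.float64(17.8), 'z', array([0.0683, 0.0711])) 
   (array([ -3.2, -30.5]), array([142.2,  44.9]), 80.87, 'y', np.float64(-103.6), np.float64(41.1), 'z', array([0.0685, 0.0728]))
4 (array([  2. , -15.5]), array([107. ,  45.4]), 89.39, 'y', np.float64(-69.0), np.float64(38.0), 'z', array([0.0683, 0.0715])) 
   (array([1.5, 1.6]), array([143.7,  44.5]), 89.33, 'y', np.float64(-70.4), np.float64(73.5), 'z', array([0.0685, 0.0725]))
xyz [0.03 1.45 0.67] rot [ 3.98  0.01 -0.03]  rows>= 3.7 tcp [0.606 0.014 0.187]
xyz [0.   6.16 0.  ] rot [0. 0. 0.]  rows>= 3.1 tcp [0.606 0.014 0.033]
```

```bash
python3 - <<'E'
from plan import *
def bx(i,z,dx,dy):
    o=R.from_euler('z',TY,degrees=True).apply([(-.12,-.04,.04,.12)[i-1]+dx,dy,0]); return (TC[0]+o[0],TC[1]+o[1],z)
plan([(bx(3,.15,-.001,-.018),TY,0),(bx(3,.057,-.001,-.018),TY,0),(bx(3,.075,-.001,-.018),TY,0),(bx(3,.075,0,.0135),TY,0),(bx(3,.0575,0,.0135),TY,0)])
E
```

```text
xyz [0.   3.27 1.52] rot [ 3.98  0.01 -0.03]  rows>= 3.7 tcp [0.606 0.008 0.137]
xyz [0.   3.72 0.  ] rot [0. 0. 0.]  rows>= 1.9 tcp [0.606 0.008 0.044]
xyz [ 0.   -0.72  0.  ] rot [0. 0. 0.]  rows>= 0.4 tcp [0.606 0.008 0.062]
xyz [0.04 0.   1.26] rot [0. 0. 0.]  rows>= 0.6 tcp [0.602 0.039 0.062]
xyz [0.  0.7 0. ] rot [0. 0. 0.]  rows>= 0.3 tcp [0.602 0.039 0.045]
```

>>> {"op": "apply_moves", "data": {
  "xyz": [
    [0,0.6,0.3],
    [0,1.2,0.55],
    [0,1.8,0.85],
    [0,2.4,1.1],
    [0,2.9,1.35],
    [0,3.27,1.52],
    [0,3.27,1.52],
    [0,3.27,1.52]
  ],
  "rotation": [
    [0.7,0,0],
    [1.5,0,0],
    [2.2,0,0],
    [2.9,0,0],
    [3.5,0,0],
    [3.98,0,-0.03],
    [3.98,0,-0.03],
    [3.98,0,-0.03]
  ],
  "gripper": [60,60,60,60,60,60,60,60]
}}

```text
time_s: 30.8
position: [0.6063, 0.0074, 0.1381]
tcp_rot: [-0.705, 0.706, 0.049, -0.048]
wrist_force: [0.1, -0.4, -0.1]
opening: 0.06
```

```bash
python3 - <<'E'
from plan import *
def bx(i,z,dx,dy):
    o=R.from_euler('z',TY,degrees=True).apply([(-.12,-.04,.04,.12)[i-1]+dx,dy,0]); return (TC[0]+o[0],TC[1]+o[1],z)
plan([(bx(3,.057,-.001,-.018),TY,0)])
E
```

```text
xyz [-0.03  3.77  0.01] rot [0.01 0.   0.01]  rows>= 1.9 tcp [0.606 0.008 0.044]
```

>>> {"op": "apply_moves", "data": {
  "xyz": [
    [0,0.6,0],
    [0,1.3,0],
    [0,2.0,0],
    [0,2.6,0],
    [0,3.1,0],
    [0,3.5,0],
    [0,3.74,0],
    [0,3.74,0]
  ],
  "rotation": [
    [0,0,0],
    [0,0,0],
    [0,0,0],
    [0,0,0],
    [0,0,0],
    [0,0,0],
    [0,0,0],
    [0,0,0]
  ],
  "gripper": [60,60,60,60,60,60,60,60]
}}

```text
time_s: 31.6
position: [0.6067, 0.0077, 0.0447]
tcp_rot: [0.705, -0.705, -0.049, 0.048]
wrist_force: [-0.1, -0.0, 0.1]
opening: 0.0602
```

>>> {"op": "apply_moves", "data": {
  "xyz": [
    [0,0,0],
    [0,0,0],
    [0,0,0],
    [0,0,0],
    [0,0,0],
    [0,0,0],
    [0,0,0]
  ],
  "rotation": [
    [0,0,0],
    [0,0,0],
    [0,0,0],
    [0,0,0],
    [0,0,0],
    [0,0,0],
    [0,0,0]
  ],
  "gripper": [40,40,40,40,40,40,40]
}}

```text
time_s: 32.3
position: [0.608, 0.0076, 0.0468]
tcp_rot: [-0.705, 0.706, 0.05, -0.047]
wrist_force: [-1.2, 1.5, 5.0]
opening: 0.0456
```

>>> {"op": "apply_moves", "data": {
  "xyz": [
    [0,-0.2,0],
    [0,-0.5,0],
    [0,-0.72,0],
    [0,-0.72,0.2],
    [0.01,-0.72,0.5],
    [0.02,-0.72,0.8],
    [0.03,-0.72,1.1],
    [0.04,-0.72,1.26],
    [0.04,-0.72,1.26]
  ],
  "rotation": [
    [0,0,0],
    [0,0,0],
    [0,0,0],
    [0,0,0],
    [0,0,0],
    [0,0,0],
    [0,0,0],
    [0,0,0],
    [0,0,0]
  ],
  "gripper": [40,40,40,40,40,40,40,40,40]
}}

```text
time_s: 33.2
position: [0.6037, 0.0398, 0.0636]
tcp_rot: [-0.705, 0.705, 0.05, -0.048]
wrist_force: [-0.8, 0.2, -3.1]
opening: 0.0459
```

```bash
python3 - <<'E'
from look import *
P,_=cloud()
print(observe()['position'],observe()['opening'])
print([local(p,3,zmin=.045) for p in P]); print(tray(P[0]))
E
```

```text
[0.60387211 0.03911451 0.06372559] 0.0451539981149595
[(array([-3.5,  2.4]), array([137.6,  41.6]), 82.22, 'y', np.float64(-68.4), np.float64(71.6), 'z', array([0.0835, 0.0868])), (array([ 1.5, 22.6]), array([101.5,  57. ]), 67.94, 'y', np.float64(-26.6), np.float64(72.7), 'z', array([0.0832, 0.0888]))]
(array([0.56283143, 0.01946403]), 8.101769089698792, (336.9266052246094, 160.03289794921875))
```

>>> {"op": "apply_moves", "data": {
  "xyz": [
    [0.04,0,-0.04],
    [0.08,0,-0.04],
    [0.08,0,-0.04],
    [0.08,0,-0.04],
    [0.08,0.2,-0.04],
    [0.08,0.4,-0.04],
    [0.08,0.55,-0.04],
    [0.08,0.62,-0.04],
    [0.08,0.62,-0.04]
  ],
  "rotation": [
    [0,-0.4,0],
    [0,-0.8,0],
    [0,-0.95,0],
    [0,-0.95,0],
    [0,-0.95,0],
    [0,-0.95,0],
    [0,-0.95,0],
    [0,-0.95,0],
    [0,-0.95,0]
  ],
  "gripper": [40,40,40,40,40,40,40,40,40]
}}

```text
time_s: 34.2
position: [0.6057, 0.0383, 0.0476]
tcp_rot: [-0.701, 0.701, 0.096, -0.094]
wrist_force: [-0.8, 0.1, -2.9]
opening: 0.0454
```

```bash
python3 - <<'E'
from look import *
P,_=cloud()
print([local(p,3,zmin=.045) for p in P]); print(tray(P[0]))
E
```

```text
[(array([-1.8, -1. ]), array([ 44.9, 141. ]), 2.19, 'y', np.float64(-70.8), np.float64(69.7), 'z', array([0.0673, 0.0706])), (array([ 2. , 19.3]), array([101.2,  55.7]), 66.61, 'y', np.float64(-29.9), np.float64(71.3), 'z', array([0.0689, 0.0775]))]
(array([0.56328312, 0.01976744]), 7.834439218044281, (337.6116638183594, 159.5194854736328))
```

>>> {"op": "apply_moves", "data": {
  "xyz": [
    [0,0,0],
    [0,0,0],
    [0,0,0],
    [0,0,0],
    [0,0,0],
    [0,-0.4,0],
    [0,-1.2,0],
    [0,-3,0],
    [0,-5,0],
    [0,-7,0]
  ],
  "rotation": [
    [0,0,0],
    [0,0,0],
    [0,0,0],
    [0,0,0],
    [0,0,0],
    [0,0,0],
    [0,0,0],
    [0,0,0],
    [0,0,0],
    [0,0,0]
  ],
  "gripper": [57,57,57,57,57,57,57,57,57,57]
}}

```text
time_s: 35.3
position: [0.605, 0.0383, 0.2256]
tcp_rot: [-0.701, 0.701, 0.096, -0.094]
wrist_force: [0.5, -0.2, 0.1]
opening: 0.0569
```

>>> {"op": "apply_moves", "data": {
  "xyz": [
    [0,0,0],
    [0,0,0]
  ],
  "rotation": [
    [0,0,0],
    [0,0,0]
  ],
  "gripper": [57,57]
}}

```text
time_s: 35.5
position: [0.6067, 0.0382, 0.2267]
tcp_rot: [-0.7, 0.701, 0.098, -0.092]
wrist_force: [0.5, -1.2, -0.1]
opening: 0.0569
```

```bash
python3 - <<'E'
from look import *; from plan import *
P,_=cloud()
for i in (1,3,4): print([local(p,i,zmin=.045) for p in P])
print(bottle(P[0],*B[1],.06))
c=(.4513,-.2527);th=11.8
x=bk(c,th,.11)
plan([(x[:2]+(.27,),(th+TY)/2,13),(x[:2]+(.22,),th,A)])
E
```

```text
[(array([  1.7, -24.1]), array([44.2, 85.8]), 0.84, 'y', np.float64(-67.2), np.float64(18.5), 'z', array([0.0684, 0.0711])), (array([0.7, 1.8]), array([ 45.7, 146.4]), 0.16, 'y', np.float64(-71.4), np.float64(75.0), 'z', array([0.0683, 0.0725]))]
[(array([ 2.5, -0.6]), array([139.4,  44. ]), 88.44, 'y', np.float64(-70.8), np.float64(69.1), 'z', array([0.0673, 0.0704])), (array([2.2, 0.2]), array([144.3,  44.5]), 88.36, 'y', np.float64(-72.4), np.float64(72.4), 'z', array([0.0683, 0.0723]))]
[(array([ -0.8, -62.4]), array([19.1, 45.3]), 76.34, 'y', np.float64(-68.9), np.float64(-47.8), 'z', array([0.068 , 0.0706])), (array([1.5, 0.7]), array([145.1,  44.6]), 89.26, 'y', np.float64(-72.2), np.float64(73.3), 'z', array([0.0684, 0.0726]))]
(array([ 451.4, -253. ]), 11.9, array([43.9, 43.8]), array([ 451.1, -252.6,  139.9]))
xyz [ -9.25  -1.41 -13.19] rot [ 1.63  0.71 -0.07]  rows>= 8.1 tcp [ 0.47  -0.341  0.257]
xyz [-0.02  1.8  -0.08] rot [ 5.62 -0.21  0.15]  rows>= 5.3 tcp [ 0.468 -0.333  0.213]
```

All three bottles are centred in their bays to within 3 mm. Now bottle 1.

>>> {"op": "apply_moves", "data": {
  "xyz": [
    [-0.5,-0.1,-0.8],
    [-1.6,-0.25,-2.3],
    [-2.8,-0.45,-4.0],
    [-4.0,-0.6,-5.7],
    [-5.2,-0.8,-7.4],
    [-6.4,-1.0,-9.1],
    [-7.6,-1.15,-10.8],
    [-8.6,-1.3,-12.3],
    [-9.25,-1.41,-13.19],
    [-9.25,-1.41,-13.19]
  ],
  "rotation": [
    [0.1,0.05,0],
    [0.3,0.13,0],
    [0.5,0.22,0],
    [0.7,0.3,0],
    [0.9,0.4,0],
    [1.1,0.48,0],
    [1.3,0.57,0],
    [1.5,0.65,0],
    [1.63,0.71,-0.07],
    [1.63,0.71,-0.07]
  ],
  "gripper": [72,72,72,72,72,72,72,72,72,72]
}}

```text
time_s: 36.6
position: [0.4681, -0.3447, 0.2556]
tcp_rot: [0.781, -0.619, -0.051, 0.065]
wrist_force: [0.8, 0.2, -0.1]
opening: 0.0717
```

>>> {"op": "apply_moves", "data": {
  "xyz": [
    [-0.02,1.8,-0.08],
    [-0.02,1.8,-0.08],
    [-0.02,1.8,-0.08],
    [-0.02,1.8,-0.08],
    [-0.02,1.8,-0.08],
    [-0.02,1.8,-0.08],
    [-0.02,1.8,-0.08],
    [-0.02,1.8,-0.08]
  ],
  "rotation": [
    [5.62,-0.21,0.15],
    [5.62,-0.21,0.15],
    [5.62,-0.21,0.15],
    [5.62,-0.21,0.15],
    [5.62,-0.21,0.15],
    [5.62,-0.21,0.15],
    [5.62,-0.21,0.15],
    [5.62,-0.21,0.15]
  ],
  "gripper": [72,72,72,72,72,72,72,72]
}}

```text
time_s: 37.4
position: [0.4689, -0.3324, 0.214]
tcp_rot: [0.956, -0.275, -0.029, 0.099]
wrist_force: [-0.1, -0.2, -0.1]
opening: 0.0717
```

```bash
python3 - <<'E'
from look import *; from plan import *
P,_=cloud()
print([bottle(p,*B[1],.04) for p in P])
c=(.4513,-.2527);th=11.9
plan([(bk(c,th,.10),th,A),(c+(.071,),th,A)])
E
```

```text
[(array([ 451.1, -252.9]), 13.0, array([43.6, 43.3]), array([ 451.2, -252.6,  139.9])), (array([ 450. , -252.3]), 4.6, array([45.2, 48. ]), array([ 450.2, -252. ,  139.1]))]
xyz [-0.05  2.39 -3.18] rot [0.03 0.01 0.02]  rows>= 2.0 tcp [ 0.467 -0.325  0.116]
xyz [-0.    3.98  0.03] rot [0. 0. 0.]  rows>= 2.0 tcp [ 0.449 -0.242  0.064]
```

>>> {"op": "apply_moves", "data": {
  "xyz": [
    [-0.02,0.6,-0.8],
    [-0.03,1.2,-1.6],
    [-0.05,1.8,-2.4],
    [-0.05,2.39,-3.18],
    [-0.05,2.39,-3.18],
    [-0.05,2.39,-3.18]
  ],
  "rotation": [
    [0,0,0],
    [0.03,0,0],
    [0.03,0,0],
    [0.03,0,0.02],
    [0.03,0,0.02],
    [0.03,0,0.02]
  ],
  "gripper": [72,72,72,72,72,72]
}}

```text
time_s: 38.1
position: [0.4662, -0.325, 0.1161]
tcp_rot: [0.956, -0.273, -0.029, 0.1]
wrist_force: [-0.4, -0.0, 0.4]
opening: 0.0718
```

>>> {"op": "apply_moves", "data": {
  "xyz": [
    [0,0.8,0],
    [0,1.6,0.01],
    [0,2.4,0.02],
    [0,3.2,0.03],
    [0,3.98,0.03],
    [0,3.98,0.03],
    [0,3.98,0.03]
  ],
  "rotation": [
    [0,0,0],
    [0,0,0],
    [0,0,0],
    [0,0,0],
    [0,0,0],
    [0,0,0],
    [0,0,0]
  ],
  "gripper": [72,72,72,72,72,72,72]
}}

```text
time_s: 38.8
position: [0.4491, -0.2429, 0.0647]
tcp_rot: [0.956, -0.274, -0.03, 0.1]
wrist_force: [0.4, -0.7, 0.9]
opening: 0.072
```

>>> {"op": "apply_moves", "data": {
  "xyz": [
    [0,0,0],
    [0,0,0],
    [0,0,0],
    [0,0,0],
    [0,0,0],
    [0,0,0],
    [0,0,0],
    [0,0,0]
  ],
  "rotation": [
    [0,0,0],
    [0,0,0],
    [0,0,0],
    [0,0,0],
    [0,0,0],
    [0,0,0],
    [0,0,0],
    [0,0,0]
  ],
  "gripper": [40,40,40,40,40,40,40,40]
}}

```text
time_s: 39.6
position: [0.4489, -0.2432, 0.0641]
tcp_rot: [0.956, -0.273, -0.029, 0.099]
wrist_force: [0.4, -3.7, 5.7]
opening: 0.0431
```

```bash
python3 - <<'E'
from gr import *
held(.4513,-.2527,11.9)
E
```

```text
g [ 0.4512 -0.254   0.071 ] dy 0.001 zf 0.0488 0.04310753231099915
```

>>> {"op": "apply_moves", "data": {
  "xyz": [
    [0,-0.2,0.3],
    [0,-0.7,1.1],
    [0,-1.4,2.2],
    [0,-2.2,3.5],
    [0,-3.0,4.8],
    [0,-3.8,6.1],
    [0,-4.4,7.1],
    [0,-4.64,7.43],
    [0,-4.64,7.43]
  ],
  "rotation": [
    [0,0,0],
    [0,0,0],
    [0,0,0],
    [0,0,0],
    [0,0,0],
    [0,0,0],
    [0,0,0],
    [0,0,0],
    [0,0,0]
  ],
  "gripper": [40,40,40,40,40,40,40,40,40]
}}

```text
time_s: 40.5
position: [0.4487, -0.243, 0.2825]
tcp_rot: [0.956, -0.274, -0.029, 0.1]
wrist_force: [-0.3, -0.1, -2.8]
opening: 0.0434
```

```bash
python3 - <<'E'
from plan import *
s=observe();print(s['position'],s['opening'])
travel2((.4513,-.2527),11.9,2)
E
```

```text
[ 0.44866817 -0.24303887  0.28253374] 0.04343953578720896
xyz [2.57 4.37 1.77] rot [-5.63  0.22 -0.15]  rows>= 5.3 tcp [ 0.488 -0.116  0.262]
xyz [2.35 3.12 4.03] rot [-5.62  0.26  0.04]  rows>= 5.3 tcp [0.526 0.008 0.209]
xyz [-0.    5.85  3.66] rot [0. 0. 0.]  rows>= 3.4 tcp [0.526 0.008 0.036]
```

>>> {"op": "apply_moves", "data": {
  "xyz": [
    [0.15,0.27,0.1],
    [0.5,0.87,0.35],
    [0.88,1.5,0.6],
    [1.28,2.2,0.9],
    [1.7,2.87,1.17],
    [2.1,3.55,1.45],
    [2.37,4.03,1.63],
    [2.57,4.37,1.77],
    [2.57,4.37,1.77]
  ],
  "rotation": [
    [-0.35,0.01,-0.01],
    [-1.1,0.04,-0.03],
    [-1.95,0.08,-0.05],
    [-2.8,0.11,-0.07],
    [-3.7,0.14,-0.1],
    [-4.6,0.18,-0.12],
    [-5.2,0.2,-0.14],
    [-5.63,0.22,-0.15],
    [-5.63,0.22,-0.15]
  ],
  "gripper": [40,40,40,40,40,40,40,40,40]
}}

```text
time_s: 41.4
position: [0.4861, -0.1131, 0.2594]
tcp_rot: [0.781, -0.618, -0.053, 0.07]
wrist_force: [-1.3, -0.2, -1.6]
opening: 0.0434
```

>>> {"op": "apply_moves", "data": {
  "xyz": [
    [0.15,0.2,0.25],
    [0.46,0.62,0.8],
    [0.82,1.08,1.4],
    [1.17,1.56,2.0],
    [1.55,2.05,2.65],
    [1.92,2.55,3.3],
    [2.17,2.9,3.73],
    [2.35,3.12,4.03],
    [2.35,3.12,4.03],
    [2.35,3.12,4.03]
  ],
  "rotation": [
    [-0.35,0.02,0],
    [-1.1,0.05,0.01],
    [-1.95,0.09,0.01],
    [-2.8,0.13,0.02],
    [-3.7,0.17,0.03],
    [-4.6,0.21,0.03],
    [-5.2,0.24,0.04],
    [-5.62,0.26,0.04],
    [-5.62,0.26,0.04],
    [-5.62,0.26,0.04]
  ],
  "gripper": [40,40,40,40,40,40,40,40,40,40]
}}

```text
time_s: 42.4
position: [0.5244, 0.008, 0.2067]
tcp_rot: [-0.486, 0.872, 0.058, -0.035]
wrist_force: [0.1, -0.4, -1.9]
opening: 0.0433
```

```bash
python3 - <<'E'
from plan import *
print(observe()['position'])
plan([(bay(2,.0485,.001),TY,A-90)])
E
```

```text
[0.52444639 0.00799973 0.20669198]
xyz [0.09 5.74 3.58] rot [-0.03  0.02 -0.03]  rows>= 3.4 tcp [0.526 0.009 0.037]
```

>>> {"op": "apply_moves", "data": {
  "xyz": [
    [0.02,0.7,0.4],
    [0.02,1.7,1.0],
    [0.02,2.7,1.65],
    [0.02,3.7,2.25],
    [0.02,4.5,2.8],
    [0.02,5.0,3.1],
    [0.02,5.4,3.35],
    [0.02,5.6,3.47],
    [0.02,5.74,3.58],
    [0.02,5.74,3.58]
  ],
  "rotation": [
    [0,0,0],
    [0,0,0],
    [0,0,0],
    [0,0,0],
    [0,0,0],
    [0,0,0],
    [0,0,0],
    [0,0,0],
    [0,0,0],
    [0,0,0]
  ],
  "gripper": [40,40,40,40,40,40,40,40,40,40]
}}

```text
time_s: 43.4
position: [0.5261, 0.0089, 0.0401]
tcp_rot: [-0.485, 0.872, 0.059, -0.033]
wrist_force: [-0.6, 0.6, -2.1]
opening: 0.043
```

>>> {"op": "apply_moves", "data": {
  "xyz": [
    [0,0,0],
    [0,0,0],
    [0,0,0],
    [0,0,0],
    [0,0,0],
    [0,0,0]
  ],
  "rotation": [
    [0,0,0],
    [0,0,0],
    [0,0,0],
    [0,0,0],
    [0,0,0],
    [0,0,0]
  ],
  "gripper": [57,57,57,57,57,57]
}}

```text
time_s: 44.0
position: [0.5258, 0.0089, 0.04]
tcp_rot: [-0.485, 0.872, 0.059, -0.033]
wrist_force: [0.1, 0.7, -0.4]
opening: 0.0568
```

>>> {"op": "apply_moves", "data": {
  "xyz": [
    [0,-0.4,-0.25],
    [0,-1.2,-0.75],
    [0,-2.4,-1.5],
    [0,-3.8,-2.4],
    [0,-5.2,-3.2],
    [0,-6.4,-4.0],
    [0,-6.4,-4.0]
  ],
  "rotation": [
    [0,0,0],
    [0,0,0],
    [0,0,0],
    [0,0,0],
    [0,0,0],
    [0,0,0],
    [0,0,0]
  ],
  "gripper": [57,57,57,57,57,57,57]
}}

```text
time_s: 44.7
position: [0.529, 0.0085, 0.2369]
tcp_rot: [-0.485, 0.872, 0.063, -0.028]
wrist_force: [0.5, 0.8, 0.7]
opening: 0.0567
```

```bash
python3 - <<'E'
from plan import *
tab=(.5876,-.1483)
plan([(tab+(.26,),TY,0)])
E
```

```text
xyz [ 1.47  3.12 -5.75] rot [ 3.98 -0.02  0.09]  rows>= 3.7 tcp [ 0.588 -0.148  0.247]
```

```bash
python3 - <<'E'
from plan import *
tab=(.5876,-.1483)
plan([(tab+(.26,),TY,25),(tab+(.12,),TY,25),(tab+(.05,),TY,25)])
E
```

```text
xyz [ 1.47  2.96 -5.59] rot [ 7.11 -0.    0.1 ]  rows>= 6.6 tcp [ 0.587 -0.143  0.248]
xyz [ 0.    5.08 -2.37] rot [0. 0. 0.]  rows>= 2.8 tcp [ 0.587 -0.143  0.108]
xyz [ 0.    2.54 -1.18] rot [0. 0. 0.]  rows>= 1.4 tcp [ 0.587 -0.143  0.038]
```

>>> {"op": "apply_moves", "data": {
  "xyz": [
    [0.1,0.3,-0.5],
    [0.4,0.8,-1.5],
    [0.7,1.4,-2.7],
    [1.0,2.0,-3.8],
    [1.25,2.5,-4.8],
    [1.47,2.96,-5.59],
    [1.47,2.96,-5.59],
    [1.47,2.96,-5.59],
    [1.47,2.96,-5.59],
    [1.47,2.96,-5.59]
  ],
  "rotation": [
    [0.8,0,0],
    [1.7,0,0],
    [2.7,0,0],
    [3.7,0,0],
    [4.7,0,0],
    [5.7,0,0.1],
    [6.6,0,0.1],
    [7.11,0,0.1],
    [7.11,0,0.1],
    [7.11,0,0.1]
  ],
  "gripper": [50,50,50,50,50,50,50,50,50,50]
}}

```text
time_s: 45.7
position: [0.5834, -0.1431, 0.2388]
tcp_rot: [0.841, -0.536, -0.03, 0.061]
wrist_force: [0.1, 0.6, 0.3]
opening: 0.0497
```

```bash
python3 - <<'E'
from look import *; from plan import *
P,C=cloud()
for i in (1,2,3,4): print(i,[local(p,i,zmin=.045)[:3] for p in P])
print(tray(P[0]))
tab=(.5876,-.1483)
plan([(tab+(.12,),TY,25),(tab+(.05,),TY,25)])
E
```

```text
1 [(array([1.3, 3.1]), array([ 44.2, 139.8]), 0.85), (array([0.4, 2.2]), array([ 45.2, 146.4]), 0.86)]
2 [(array([1. , 1.7]), array([139.8,  44.7]), 89.91), (array([0.4, 1.1]), array([143.9,  44.8]), 89.01)]
3 [(array([ 2.6, -0.4]), array([140.1,  45. ]), 88.43), (array([ 2.3, -1.2]), array([143.7,  44.4]), 88.12)]
4 [(array([2. , 0.8]), array([139.8,  45.4]), 88.83), (array([1.6, 0.7]), array([143.1,  44.4]), 89.21)]
(array([0.56428957, 0.02012898]), 7.8117022235899185, (339.7054443359375, 159.8860321044922))
xyz [ 0.19  4.75 -2.26] rot [-0.   -0.04 -0.09]  rows>= 2.6 tcp [ 0.587 -0.143  0.108]
xyz [ 0.    2.54 -1.18] rot [0. 0. 0.]  rows>= 1.4 tcp [ 0.587 -0.143  0.038]
```

All four bottles are within about 3 mm of their bay centres. Now the tab.

>>> {"op": "apply_moves", "data": {
  "xyz": [
    [0.1,1.0,-0.5],
    [0.15,2.2,-1.05],
    [0.19,3.5,-1.65],
    [0.19,4.75,-2.26],
    [0.19,4.75,-2.26],
    [0.19,4.75,-2.26]
  ],
  "rotation": [
    [0,0,0],
    [0,-0.04,-0.09],
    [0,-0.04,-0.09],
    [0,-0.04,-0.09],
    [0,-0.04,-0.09],
    [0,-0.04,-0.09]
  ],
  "gripper": [50,50,50,50,50,50]
}}

```text
time_s: 46.4
position: [0.5867, -0.1424, 0.1084]
tcp_rot: [0.842, -0.535, -0.037, 0.058]
wrist_force: [0.4, 0.2, 0.4]
opening: 0.0504
```

```bash
python3 - <<'E'
from plan import *
print(observe()['position'])
plan([((.5876,-.1483)+(.05,),TY,25)])
E
```

```text
[ 0.58674636 -0.14244371  0.10842889]
xyz [ 0.    2.54 -1.21] rot [-0.01  0.   -0.  ]  rows>= 1.4 tcp [ 0.587 -0.143  0.038]
```

>>> {"op": "apply_moves", "data": {
  "xyz": [
    [0,0.6,-0.3],
    [0,1.2,-0.6],
    [0,1.8,-0.9],
    [0,2.3,-1.1],
    [0,2.54,-1.21],
    [0,2.54,-1.21]
  ],
  "rotation": [
    [0,0,0],
    [0,0,0],
    [0,0,0],
    [0,0,0],
    [0,0,0],
    [0,0,0]
  ],
  "gripper": [50,50,50,50,50,50]
}}

```text
time_s: 47.0
position: [0.5858, -0.1434, 0.0356]
tcp_rot: [0.842, -0.535, -0.035, 0.058]
wrist_force: [-0.2, 0.1, -0.4]
opening: 0.05
```

>>> {"op": "apply_moves", "data": {
  "xyz": [
    [0,0,0],
    [0,0,0],
    [0,0,0],
    [0,0,0],
    [0,0,0],
    [0,0,0],
    [0,0,0],
    [0,0,0],
    [0,0,0],
    [0,0,0]
  ],
  "rotation": [
    [0,0,0],
    [0,0,0],
    [0,0,0],
    [0,0,0],
    [0,0,0],
    [0,0,0],
    [0,0,0],
    [0,0,0],
    [0,0,0],
    [0,0,0]
  ],
  "gripper": [10,10,10,10,10,10,10,10,10,10],
  "squeeze": 100
}}

```text
time_s: 48.0
position: [0.5871, -0.1444, 0.0385]
tcp_rot: [0.842, -0.536, -0.037, 0.057]
wrist_force: [-3.0, -2.9, 6.3]
opening: 0.0127
```

```bash
python3 - <<'E'
from look import *; from plan import *
s=observe();print(s['position'],s['opening'],s['wrist_force'])
P,C=cloud(); print(tray(P[0]))
cam0=P[0]
sh=[p[(p[:,0]>.2)&(p[:,0]<.9)&(p[:,1]>.1)&(p[:,1]<.5)&(abs(p[:,2]-.138)<.004)] for p in P]
for q in sh: print(rect(q))
SC=np.array([.5543,.299]);SY=-2.7
def tabat(sdist,yaw=SY):
    u=np.array([-np.sin(np.radians(SY)),np.cos(np.radians(SY))]); c=SC-sdist*u
    return (c[0]+.17*np.sin(np.radians(yaw)),c[1]-.17*np.cos(np.radians(yaw)),.05)
plan([((.5605,-.1525,.05),2.5,25),(tabat(.279),SY,25),(tabat(.15),SY,25),(tabat(0),SY,25)],start=None)
E
```

```text
[ 0.58713568 -0.14444229  0.03847365] 0.012676286415637306 [-3.04774651 -2.85835327  6.3441353 ]
(array([0.56446566, 0.0201254 ]), 7.95312762260437, (339.77459716796875, 160.00466918945312))
(array([554.4, 299.2]), array([223.5, 459.9]), 87.26)
(array([554.4, 297.5]), array([228.2, 461. ]), 87.38)
xyz [-1.08  0.03  0.04] rot [-0.01  0.6  -0.27]  rows>= 0.6 tcp [ 0.56  -0.147  0.038]
xyz [-1.07  0.07  0.15] rot [ 0.    0.59 -0.27]  rows>= 0.6 tcp [ 0.533 -0.144  0.038]
xyz [0.   2.18 4.68] rot [0. 0. 0.]  rows>= 2.6 tcp [ 0.539 -0.015  0.038]
xyz [-0.    2.54  5.44] rot [0. 0. 0.]  rows>= 3.0 tcp [0.547 0.135 0.038]
```

>>> {"op": "apply_moves", "data": {
  "xyz": [
    [-0.05,0,0],
    [-0.15,0,0.01],
    [-0.3,0.01,0.01],
    [-0.45,0.01,0.02],
    [-0.6,0.02,0.02],
    [-0.75,0.02,0.03],
    [-0.88,0.03,0.03],
    [-1.0,0.03,0.04],
    [-1.08,0.03,0.04],
    [-1.08,0.03,0.04]
  ],
  "rotation": [
    [0,0.03,-0.01],
    [0,0.08,-0.04],
    [0,0.17,-0.07],
    [0,0.25,-0.11],
    [0,0.33,-0.15],
    [0,0.42,-0.19],
    [0,0.49,-0.22],
    [0,0.56,-0.25],
    [0,0.6,-0.27],
    [0,0.6,-0.27]
  ],
  "gripper": [10,10,10,10,10,10,10,10,10,10]
}}

```text
time_s: 49.1
position: [0.5625, -0.1465, 0.0385]
tcp_rot: [0.844, -0.537, -0.012, 0.015]
wrist_force: [7.4, 1.2, 2.5]
opening: 0.0128
```

>>> {"op": "apply_moves", "data": {
  "xyz": [
    [-0.05,0,0],
    [-0.15,0.01,0.02],
    [-0.3,0.02,0.04],
    [-0.45,0.03,0.06],
    [-0.6,0.04,0.08],
    [-0.75,0.05,0.1],
    [-0.88,0.06,0.12],
    [-1.0,0.07,0.14],
    [-1.07,0.07,0.15],
    [-1.07,0.07,0.15]
  ],
  "rotation": [
    [0,0.03,-0.01],
    [0,0.08,-0.04],
    [0,0.17,-0.07],
    [0,0.25,-0.11],
    [0,0.33,-0.15],
    [0,0.42,-0.19],
    [0,0.49,-0.22],
    [0,0.56,-0.25],
    [0,0.59,-0.27],
    [0,0.59,-0.27]
  ],
  "gripper": [10,10,10,10,10,10,10,10,10,10]
}}

```text
time_s: 50.1
position: [0.5359, -0.1445, 0.0385]
tcp_rot: [0.843, -0.537, 0.012, -0.024]
wrist_force: [6.5, -1.5, 1.2]
opening: 0.0129
```

```bash
cat >> look.py <<'E'
SC=np.array([.5543,.299]);SY=-2.7
def tabat(sdist,yaw=SY,lat=0):
    u=np.array([-np.sin(np.radians(SY)),np.cos(np.radians(SY))]); c=SC-sdist*u+lat*np.array([u[1],-u[0]])
    return (c[0]+.17*np.sin(np.radians(yaw)),c[1]-.17*np.cos(np.radians(yaw)),.05)
E
python3 - <<'E'
from look import *; from plan import *
s=observe();print(s['position'],s['opening'],s['wrist_force'])
P,C=cloud(); t=tray(P[0],(.541,.02),-2.7); print(t)
for i in (1,2,3,4): print(i,[local(p,i,t[0],t[1],zmin=.045)[:3] for p in P])
plan([(tabat(.279),SY,25)])
E
```

```text
[ 0.5358978  -0.14449437  0.03847283] 0.012914462512165218 [ 6.50667039 -1.48548484  1.23766817]
(array([0.54693154, 0.02132349]), -3.6811451713644603, (339.8865661621094, 160.05892944335938))
1 [(array([1.4, 2.8]), array([ 44.2, 139.5]), 0.92), (array([0.8, 3.8]), array([ 44.6, 141.9]), 0.61)]
2 [(array([-1.4,  1.2]), array([ 52.8, 139.5]), 2.81), (array([0.3, 1.2]), array([145.2,  44.3]), 89.84)]
3 [(array([ 2.6, -0.4]), array([139.7,  45. ]), 88.8), (array([2.3, 0.8]), array([142.1,  44.8]), 88.21)]
4 [(array([2.6, 0.6]), array([139.9,  45.6]), 88.49), (array([2. , 0.8]), array([142.3,  45.4]), 89.11)]
xyz [-0.1   0.01  0.01] rot [ 0.   -0.03  0.05]  rows>= 0.1 tcp [ 0.533 -0.144  0.038]
```

```bash
python3 - <<'E'
from look import *; from plan import *
x=np.array(tabat(.13))
plan([(tuple(x+[0.0,0,0]),SY+0.9,25)])
plan([(tuple(np.array(tabat(.279))),SY+0.9,25)])
E
```

```text
xyz [-0.14  2.53  5.41] rot [ 0.   -0.13  0.1 ]  rows>= 3.0 tcp [0.54  0.005 0.038]
xyz [-0.1   0.01  0.01] rot [ 0.   -0.13  0.1 ]  rows>= 0.1 tcp [ 0.533 -0.144  0.038]
```

>>> {"op": "apply_moves", "data": {
  "xyz": [
    [-0.03,0.05,0.1],
    [-0.05,0.15,0.33],
    [-0.08,0.3,0.65],
    [-0.1,0.48,1.03],
    [-0.12,0.66,1.4],
    [-0.14,0.83,1.78],
    [-0.14,1.0,2.15],
    [-0.14,1.15,2.46],
    [-0.14,1.24,2.65],
    [-0.14,1.27,2.7]
  ],
  "rotation": [
    [0,-0.03,0.02],
    [0,-0.06,0.05],
    [0,-0.1,0.07],
    [0,-0.13,0.1],
    [0,-0.13,0.1],
    [0,-0.13,0.1],
    [0,-0.13,0.1],
    [0,-0.13,0.1],
    [0,-0.13,0.1],
    [0,-0.13,0.1]
  ],
  "gripper": [10,10,10,10,10,10,10,10,10,10]
}}

```text
time_s: 51.2
position: [0.535, -0.0723, 0.0384]
tcp_rot: [0.842, -0.54, 0.008, -0.011]
wrist_force: [-1.1, -15.2, 5.6]
opening: 0.013
```

```bash
python3 - <<'E'
from look import *; from plan import *
s=observe();print(s['position'],s['opening'],s['wrist_force'])
P,C=cloud(); t=tray(P[0],(.545,.09),-2.7); print(t)
u=np.array([-np.sin(np.radians(SY)),np.cos(np.radians(SY))]); e=t[0]-SC; print('lat',e@np.array([u[1],-u[0]]),'s',-e@u)
for i in (1,2,3,4): print(i,[local(p,i,t[0],t[1],zmin=.045)[:3] for p in P])
plan([(tabat(.13),SY+.9,25)])
E
```

```text
[ 0.53503477 -0.07233538  0.03840292] 0.012971621835103501 [ -1.11882189 -15.20540328   5.55861952]
(array([0.53925167, 0.09368408]), -1.451016664310555, (338.9807434082031, 159.99334716796875))
lat -0.005359924132405504 s 0.20579687127934254
1 [(array([1. , 3.6]), array([ 43.3, 139.1]), 0.73), (array([  1.8, -12.8]), array([ 44.6, 112.4]), 0.97)]
2 [(array([1.7, 1.7]), array([139.7,  44.7]), 89.73), (array([  1.7, -13.6]), array([106. ,  43.3]), 89.83)]
3 [(array([3.2, 0.1]), array([140.4,  45. ]), 88.46), (array([  2. , -16.6]), array([114. ,  44.5]), 87.94)]
4 [(array([2. , 1.1]), array([139.9,  44.5]), 89.61), (array([  2. , -16.5]), array([105.6,  45.1]), 88.67)]
xyz [0.13 1.3  2.8 ] rot [ 0.04  0.02 -0.02]  rows>= 1.5 tcp [0.54  0.005 0.038]
```

```bash
python3 - <<'E'
from look import *; from plan import *
plan([(tabat(.13),SY-.3,25)])
E
```

```text
xyz [0.13 1.3  2.8 ] rot [ 0.04  0.16 -0.09]  rows>= 1.5 tcp [0.54  0.005 0.038]
```

>>> {"op": "apply_moves", "data": {
  "xyz": [
    [0.02,0.05,0.1],
    [0.05,0.15,0.33],
    [0.07,0.3,0.65],
    [0.1,0.48,1.03],
    [0.12,0.66,1.42],
    [0.13,0.84,1.82],
    [0.13,1.02,2.2],
    [0.13,1.17,2.53],
    [0.13,1.26,2.73],
    [0.13,1.3,2.8]
  ],
  "rotation": [
    [0,0.03,-0.02],
    [0,0.07,-0.04],
    [0,0.12,-0.06],
    [0,0.16,-0.09],
    [0,0.16,-0.09],
    [0,0.16,-0.09],
    [0,0.16,-0.09],
    [0,0.16,-0.09],
    [0,0.16,-0.09],
    [0,0.16,-0.09]
  ],
  "gripper": [10,10,10,10,10,10,10,10,10,10]
}}

```text
time_s: 52.3
position: [0.5402, 0.0051, 0.0384]
tcp_rot: [0.842, -0.54, 0.014, -0.022]
wrist_force: [0.0, -16.0, 7.9]
opening: 0.0132
```

```bash
python3 - <<'E'
from look import *; from plan import *
im,d=save("top","top6.png")
s=observe();print(s['position'],s['opening'],s['wrist_force'])
p=world("top",d)[d>0]
# deck rear edge & bottles: fit with known size from visible rear part
q=p[(abs(p[:,2]-.0125)<.004)&(abs(p[:,0]-.548)<.19)&(p[:,1]>.05)&(p[:,1]<.2)]
L=R.from_euler('z',2.7,degrees=True).apply(q-np.r_[SC,0]); L=L[(abs(L[:,0])<.2)&~((abs(L[:,0])<.035)&(L[:,1]<-.205))]
print(rect(L),L[:,1].min(),L[:,1].max())
h=p[(p[:,2]>.055)&(p[:,2]<.078)&(p[:,1]>.05)&(p[:,1]<.2)&(abs(p[:,0]-.548)<.19)]
Lh=R.from_euler('z',2.7,degrees=True).apply(h-np.r_[SC,0])
for x0 in(-.12,-.04,.04,.12):
    b=Lh[abs(Lh[:,0]-x0)<.035]; print(rect(b),b[:,1].min())
plan([(tabat(.065),SY-.3,25),(tabat(0),SY-.3,25)])
E
```

```text
[0.54017699 0.00526937 0.03838743] 0.012624377369236162 [ -0.14987494 -11.87776437   4.88128851]
(array([ 1.000e-01, -1.512e+02]), array([339.8, 116.7]), 0.21) -0.2090200458345186 -0.09221469267883327
(array([-117.2, -149.8]), array([43.5, 90.4]), 1.94) -0.19477478047034014
(array([ -38.3, -148.7]), array([44.7, 95.7]), 0.03) -0.19651808066561358
(array([  42.8, -148.3]), array([101.3,  45.3]), 87.81) -0.19914945982955398
(array([ 122.7, -147.8]), array([100.1,  45.9]), 89.56) -0.19792144610312973
xyz [-0.    1.09  2.34] rot [ 0.04 -0.    0.  ]  rows>= 1.3 tcp [0.544 0.07  0.038]
xyz [-0.01  1.1   2.36] rot [0. 0. 0.]  rows>= 1.3 tcp [0.547 0.135 0.038]
```

View pics/top6.png

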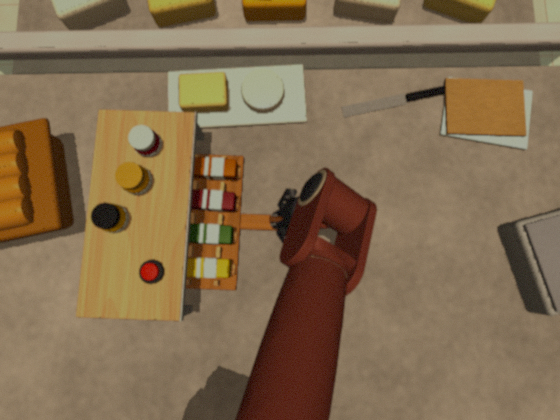

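The tray is half under the board, laterally centred (0.1 mm, 0.2° yaw), with all four bottles in their bays at rows 167–268. Continuing straight in.

>>> {"op": "apply_moves", "data": {
  "xyz": [
    [0,0.04,0.08],
    [0,0.13,0.28],
    [0,0.25,0.55],
    [0,0.41,0.87],
    [0,0.56,1.2],
    [0,0.71,1.52],
    [0,0.86,1.85],
    [0,0.98,2.1],
    [0,1.06,2.28],
    [0,1.09,2.34]
  ],
  "rotation": [
    [0,0,0],
    [0,0,0],
    [0,0,0],
    [0,0,0],
    [0,0,0],
    [0,0,0],
    [0,0,0],
    [0,0,0],
    [0,0,0],
    [0,0,0]
  ],
  "gripper": [10,10,10,10,10,10,10,10,10,10]
}}

```text
time_s: 53.35
position: [0.5435, 0.0696, 0.0384]
tcp_rot: [0.842, -0.539, 0.014, -0.022]
wrist_force: [-1.8, -16.1, 5.7]
opening: 0.0124
```

```bash
python3 - <<'E'
from look import *; from plan import *
s=observe();print(s['position'],s['wrist_force'])
im,d=read_camera("top"); p=world("top",d)[d>0]
q=p[(abs(p[:,2]-.0125)<.004)&(abs(p[:,0]-.548)<.19)&(p[:,1]>.1)&(p[:,1]<.2)]
L=R.from_euler('z',2.7,degrees=True).apply(q-np.r_[SC,0]); L=L[(abs(L[:,0])<.2)&~((abs(L[:,0])<.035)&(L[:,1]<-.14))]
print(rect(L),L[:,1].min())
plan([(tabat(0),SY-.3,25)])
E
```

```text
[0.54349696 0.06962914 0.03839103] [ -1.79118413 -16.11766793   5.74495   ]
(array([   0.9, -125.2]), array([341. ,  51.1]), 2.49) -0.14468385876265788
xyz [-0.01  1.09  2.35] rot [ 0.03 -0.    0.  ]  rows>= 1.3 tcp [0.547 0.135 0.038]
```

>>> {"op": "apply_moves", "data": {
  "xyz": [
    [0,0.04,0.08],
    [0,0.13,0.28],
    [0,0.25,0.55],
    [0,0.41,0.87],
    [0,0.56,1.2],
    [0,0.71,1.52],
    [0,0.86,1.85],
    [0,0.98,2.1],
    [0,1.06,2.28],
    [0,1.09,2.35]
  ],
  "rotation": [
    [0,0,0],
    [0,0,0],
    [0,0,0],
    [0,0,0],
    [0,0,0],
    [0,0,0],
    [0,0,0],
    [0,0,0],
    [0,0,0],
    [0,0,0]
  ],
  "gripper": [10,10,10,10,10,10,10,10,10,10]
}}

```text
time_s: 54.4
position: [0.5467, 0.1345, 0.0384]
tcp_rot: [0.842, -0.539, 0.014, -0.022]
wrist_force: [-1.0, -16.7, 6.5]
opening: 0.0129
```

```bash
python3 - <<'E'
from look import *; from plan import *
s=observe();print(s['position'],s['wrist_force'])
im,d=save("top","top7.png"); save("side","side7.png"); p=world("top",d)[d>0]
L=R.from_euler('z',2.7,degrees=True).apply(p-np.r_[SC,0])
q=L[(abs(L[:,2]-.0125)<.005)&(abs(L[:,0])<.2)&(L[:,1]>-.2)&(L[:,1]<-.06)]
w=q[(abs(q[:,0])>.035)]; print(len(w), rect(w) if len(w)>5 else '')
h=q[(q[:,1]<-.085)&(abs(q[:,0])<.03)]; print('handle',rect(h),h[:,1].min())
print(Rt().as_matrix()[:,0])
E
```

```text
[0.54672605 0.13454676 0.03840992] [ -0.99195487 -16.67504974   6.48242318]
0 
handle (array([-1.000e-01, -1.215e+02]), array([72.7, 39.8]), 89.2) -0.15756383821340206
[ 9.98617764e-01 -5.25600236e-02 -6.64990929e-05]
```

View pics/top7.png

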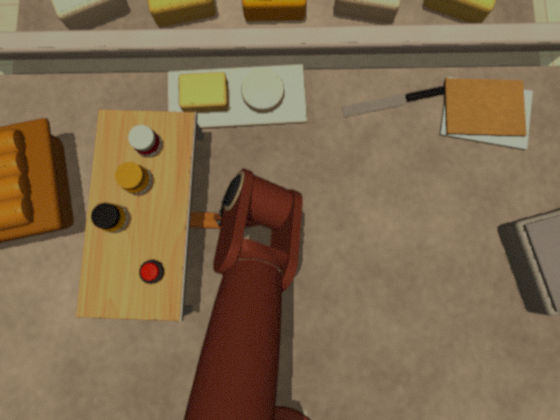

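Only the handle sticks out at (205,220). Releasing and backing straight off the tab.

>>> {"op": "apply_moves", "data": {
  "xyz": [
    [0,0,0],
    [0,0,0],
    [0,0,0],
    [0,0,0],
    [0,0,0],
    [0,-0.5,0],
    [0,-1.5,0],
    [0,-3,0],
    [0,-5,0],
    [0,-7,0]
  ],
  "rotation": [
    [0,0,0],
    [0,0,0],
    [0,0,0],
    [0,0,0],
    [0,0,0],
    [0,0,0],
    [0,0,0],
    [0,0,0],
    [0,0,0],
    [0,0,0]
  ],
  "gripper": [42,42,42,42,42,42,42,42,42,42]
}}

```text
time_s: 55.5
position: [0.5411, 0.0626, 0.198]
tcp_rot: [0.843, -0.537, 0.016, -0.02]
wrist_force: [1.5, -0.4, 0.2]
opening: 0.0421
```

```bash
python3 - <<'E'
from look import *; from plan import *
print(observe()['position'])
P=[];I={}
for n in("top","side"):
    im,d=read_camera(n); I[n]=(im,world(n,d),d)
for n in I:
    im,W,d=I[n]; hsv=cv2.cvtColor(im,cv2.COLOR_RGB2HSV)
    p=W; L=R.from_euler('z',2.7,degrees=True).apply(p.reshape(-1,3)-np.r_[SC,0]).reshape(p.shape)
    red=(((hsv[...,0]<6)|(hsv[...,0]>174))&(hsv[...,1]>190)&(hsv[...,2]>80)&(d>0)&(p[...,2]>.14)&(p[...,2]<.19)&(abs(L[...,0])<.23)&(abs(L[...,1])<.11))
    for r in silhouettes(n,"lamp_button")[:1]:
        b=p[r["region"]&(d>0)]; print(n,'sil',r["score"],np.median(b,0).round(4))
    q=p[red]; print(n,'red',len(q),rect(q),np.percentile(q[:,2],[5,50,95]).round(4))
    for r in pinpoint(n,"lamp_button_top")[:1]: print(r["score"],ray(n,r["position"],.155))
    q=L[(abs(L[...,2]-.0125)<.005)&(abs(L[...,0])<.03)&(L[...,1]>-.2)&(L[...,1]<-.1)]; print('handle',rect(q))
    q=L[(L[...,2]>.065)&(L[...,2]<.085)&(abs(L[...,0])<.03)&(L[...,1]>-.2)&(L[...,1]<-.13)]; print('tab',rect(q))
E
```

```text
[0.5410717  0.06263555 0.19800691]
top sil 0.51 [0.4216 0.2601 0.1613]
top red 260 (array([422.5, 264. ]), array([40.1, 35.1]), 89.39) [0.152  0.1612 0.1638]
0.81 [0.42716821 0.26477515 0.155     ]
handle (array([   0. , -144.2]), array([88.3, 40.1]), 89.42)
tab (array([  -0. , -169.2]), array([14.5, 28. ]), 0.37)
side sil 0.74 [0.4233 0.265  0.162 ]
side red 188 (array([422.5, 261.3]), array([36.2, 35.5]), 81.57) [0.1571 0.1621 0.1644]
0.65 [0.41770004 0.26360185 0.155     ]
handle (array([0., 0.]), array([0., 0.]), 0.0)
tab (array([  -0.5, -172.6]), array([28. , 13.4]), 87.34)
```

The tray is within about 1 mm of centre (tab at −170 mm). Now the button, whose top is at (0.4225, 0.2625, 0.162).

```bash
python3 - <<'E'
from plan import *
plan([((.50,.14,.313),-2.7,5),((.4225,.2625,.213),-2.7,0),((.4225,.2625,.167),-2.7,0)])
E
```

```text
xyz [-1.82 -2.51  4.51] rot [-2.51 -0.04 -0.04]  rows>= 2.7 tcp [0.5   0.141 0.3  ]
xyz [-3.33  4.4   4.34] rot [-0.63 -0.   -0.  ]  rows>= 3.5 tcp [0.422 0.262 0.2  ]
xyz [0.   1.84 0.  ] rot [0. 0. 0.]  rows>= 0.9 tcp [0.422 0.262 0.154]
```

>>> {"op": "apply_moves", "data": {
  "xyz": [
    [-0.3,-0.4,0.7],
    [-0.7,-1.0,1.8],
    [-1.2,-1.65,3.0],
    [-1.6,-2.2,4.0],
    [-1.82,-2.51,4.51],
    [-1.82,-2.51,4.51],
    [-1.82,-2.51,4.51]
  ],
  "rotation": [
    [-0.6,0,0],
    [-1.2,0,0],
    [-1.8,0,0],
    [-2.3,0,0],
    [-2.51,-0.04,-0.04],
    [-2.51,-0.04,-0.04],
    [-2.51,-0.04,-0.04]
  ],
  "gripper": [0,0,0,0,0,0,0],
  "squeeze": 30
}}

```text
time_s: 56.5
position: [0.5, 0.1414, 0.2988]
tcp_rot: [0.737, -0.676, 0.016, -0.016]
wrist_force: [0.5, -0.2, -0.3]
opening: 0.0
```

>>> {"op": "apply_moves", "data": {
  "xyz": [
    [-0.5,0.6,0.6],
    [-1.2,1.5,1.5],
    [-2.0,2.6,2.6],
    [-2.7,3.5,3.5],
    [-3.33,4.4,4.34],
    [-3.33,4.4,4.34],
    [-3.33,4.4,4.34],
    [-3.33,4.4,4.34]
  ],
  "rotation": [
    [-0.1,0,0],
    [-0.2,0,0],
    [-0.4,0,0],
    [-0.5,0,0],
    [-0.63,0,0],
    [-0.63,0,0],
    [-0.63,0,0],
    [-0.63,0,0]
  ],
  "gripper": [0,0,0,0,0,0,0,0]
}}

```text
time_s: 57.3
position: [0.4238, 0.2614, 0.2003]
tcp_rot: [-0.706, 0.707, -0.017, 0.018]
wrist_force: [0.1, -1.1, 0.7]
opening: -0.0
```

```bash
python3 - <<'E'
from plan import *
s=observe();print(s['position'],s['wrist_force'],s['opening'])
plan([((.4225,.2625,.178),-2.7,0)])
save("side","side8.png")
E
```

```text
[0.4238396  0.2614311  0.20032806] [ 0.06320608 -1.1163282   0.65144614] -3.458126336123042e-05
xyz [-0.06  1.41  0.04] rot [ 0.01 -0.01  0.01]  rows>= 0.7 tcp [0.422 0.262 0.165]
```

View pics/side8.png

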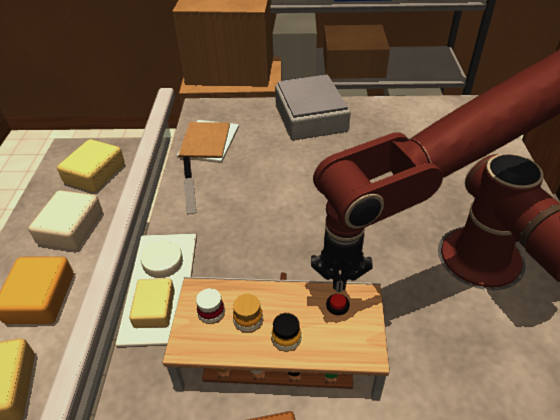

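The closed fingers stand over the red button at (338,300). The tray's caps show under the board, and the jars are untouched.

>>> {"op": "apply_moves", "data": {
  "xyz": [
    [-0.03,0.7,0.02],
    [-0.06,1.2,0.04],
    [-0.06,1.4,0.04],
    [-0.06,1.55,0.04],
    [-0.06,1.65,0.04],
    [-0.06,1.75,0.04],
    [-0.06,1.83,0.04],
    [-0.06,1.83,0.04]
  ],
  "rotation": [
    [0,0,0],
    [0,0,0],
    [0,0,0],
    [0,0,0],
    [0,0,0],
    [0,0,0],
    [0,0,0],
    [0,0,0]
  ],
  "gripper": [0,0,0,0,0,0,0,0]
}}

```text
time_s: 58.15
position: [0.4221, 0.2634, 0.1555]
tcp_rot: [-0.706, 0.707, -0.016, 0.017]
wrist_force: [-2.3, -2.2, 4.5]
opening: -0.0
```

>>> {"op": "apply_moves", "data": {
  "xyz": [
    [0,0.05,0],
    [0,0.1,0],
    [0,0.1,0],
    [0,0.1,0]
  ],
  "rotation": [
    [0,0,0],
    [0,0,0],
    [0,0,0],
    [0,0,0]
  ],
  "gripper": [0,0,0,0]
}}

```text
time_s: 58.55
position: [0.4222, 0.2635, 0.154]
tcp_rot: [-0.707, 0.707, -0.015, 0.017]
wrist_force: [-2.8, -3.3, 9.4]
opening: -0.0002
```

>>> {"op": "apply_moves", "data": {
  "xyz": [
    [0,0.05,0],
    [0,0.06,0],
    [0,0.06,0]
  ],
  "rotation": [
    [0,0,0],
    [0,0,0],
    [0,0,0]
  ],
  "gripper": [0,0,0]
}}

```text
time_s: 58.85
position: [0.4223, 0.2635, 0.1539]
tcp_rot: [-0.706, 0.707, -0.015, 0.017]
wrist_force: [-7.1, -5.5, 15.7]
opening: 0.0003
```

It has bottomed: the force rose to 15.7 N with no further travel. Releasing and clearing away.

>>> {"op": "apply_moves", "data": {
  "xyz": [
    [0,-0.2,0],
    [0,-0.6,0],
    [0,-1.5,0],
    [0,-3,0],
    [0,-4.5,0],
    [0,-5.5,0],
    [0,-5.5,-1.5],
    [0,-5.5,-3.5],
    [0,-5.5,-5.5],
    [0,-5.5,-7.5]
  ],
  "rotation": [
    [0,0,0],
    [0,0,0],
    [0,0,0],
    [0,0,0],
    [0,0,0],
    [0,0,0],
    [0,0,0],
    [0,0,0],
    [0,0,0],
    [0,0,0]
  ],
  "gripper": [0,0,0,0,0,0,0,0,0,0]
}}

```text
time_s: 59.85
position: [0.4125, 0.0753, 0.2886]
tcp_rot: [-0.707, 0.707, -0.015, 0.017]
wrist_force: [1.1, 0.3, -0.5]
opening: -0.0001
```

>>> {"op": "apply_moves", "data": {
  "xyz": [
    [0,0,-2],
    [0,0,-4],
    [0,0,-6],
    [0,0,-8],
    [0,0,-8]
  ],
  "rotation": [
    [0,0,0],
    [0,0,0],
    [0,0,0],
    [0,0,0],
    [0,0,0]
  ],
  "gripper": [0,0,0,0,0]
}}

```text
time_s: 60.35
position: [0.4028, -0.1282, 0.2885]
tcp_rot: [-0.706, 0.708, -0.019, 0.02]
wrist_force: [0.3, 0.4, 0.3]
opening: 0.0001
```

```bash
python3 - <<'E'
from look import *
for n in("top","side"):
    im,d=save(n,n+'9.png'); p=world(n,d); hsv=cv2.cvtColor(im,cv2.COLOR_RGB2HSV)
    L=R.from_euler('z',2.7,degrees=True).apply(p.reshape(-1,3)-np.r_[SC,0]).reshape(p.shape)
    q=p[(d>0)&(np.hypot(p[...,0]-.4225,p[...,1]-.2625)<.012)]; print(n,'button z',np.median(q[:,2]).round(4))
    q=L[(L[...,2]>.065)&(L[...,2]<.085)&(abs(L[...,0])<.03)&(L[...,1]>-.2)&(L[...,1]<-.13)]; print('tab',rect(q))
    q=L[(L[...,2]>.045)&(L[...,2]<.075)&(abs(L[...,0])<.17)&(L[...,1]>.03)&(L[...,1]<.1)]
    for x0 in(-.12,-.04,.04,.12):
        b=q[abs(q[:,0]-x0)<.03]
        if len(b)>4: print(x0,b[:,0].mean().round(4),b[:,1].max().round(4))
a=cv2.imread('pics/side9.png')[260:420,150:410]; cv2.imwrite('pics/s9c.png',cv2.resize(a,None,fx=3,fy=3,interpolation=cv2.INTER_CUBIC))
E
```

```text
top button z 0.1615
tab (array([  -0.2, -169.4]), array([14. , 27.5]), 0.76)
side button z 0.1627
tab (array([  -0.3, -171.2]), array([26.1, 13.7]), 82.86)
-0.12 -0.117 0.0758
-0.04 -0.0361 0.0744
0.04 0.0491 0.0705
0.12 0.124 0.0726
```

View pics/s9c.png

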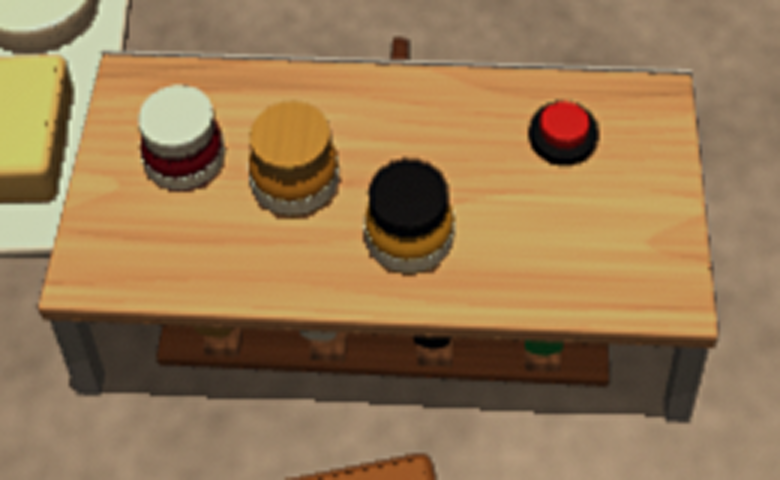

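```bash
python3 -c "
from cell import *
print(sign_off())"
```

```text
the job is handed in; nothing more can be done
None
```

I finished all three steps in the order asked and handed the job in at about 60 s of the 210 s allowed; no verdict was reported.

- **Bottles:** All four were present and each lies on its side in a bay of its own. Measured before the slide, every one was within about 3 mm of its bay centre. After the slide the caps, seen under the back of the board, stand 70–76 mm from the tray's centre, where 70 mm is exact.
- **Red bottle, moved after placing:** Soon after I laid it in bay 3 it was found about 31 mm along its bay and turned about 9°. I took this as the expected knock, though my own release could have caused it. I lifted it, set it straight and put it back, and later checks showed it centred.
- **Tray:** It was turned in line with the shelf and slid straight in, with no sign of touching shelf or posts (about 17 N while sliding). The tab stands where it should, to within about 1–2 mm. The two cameras gave a few degrees' different yaw on that small part. The whole deck is under the board and only the handle sticks out.
- **Lamp button:** It was pressed until it bottomed out: the force rose to 15.7 N with no further travel. It sprang back from 154 mm to its starting height of about 162 mm.
- **Jars:** They are still in place in the last picture, and the robot was clear of everything at hand-in.

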